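# Put the washed pastry cutters back on their storage board

### The job

The round pastry cutters have dried: move the row from the wire drying rack to the beech storage board. Stand each cutter over the wooden plug turned for its size, smallest cutter on the smallest plug and so on up to the largest, rolled rim still uppermost and its lower edge flat on the board, and leave all four standing there.

Things in the scene. Friction and masses are not known exactly. Their poses are not given: they have to be found in the camera images.
- cutter_28: Loose stainless-steel round pastry cutter: a plain hoop open at both ends, outer diameter 28 mm, wall 2 mm (bore 24 mm), 40 mm high, about 30 to 70 g, rolled rim uppermost. Origin: on its axis at the lower edge; z up along the axis. Starts upright on the drying rack.
- cutter_37: Loose stainless-steel round pastry cutter: a plain hoop open at both ends, outer diameter 37 mm, wall 2 mm (bore 33 mm), 40 mm high, about 30 to 70 g, rolled rim uppermost. Origin: on its axis at the lower edge; z up along the axis. Starts upright on the drying rack.
- cutter_46: Loose stainless-steel round pastry cutter: a plain hoop open at both ends, outer diameter 46 mm, wall 2 mm (bore 42 mm), 40 mm high, about 30 to 70 g, rolled rim uppermost. Origin: on its axis at the lower edge; z up along the axis. Starts upright on the drying rack.
- cutter_55: Loose stainless-steel round pastry cutter: a plain hoop open at both ends, outer diameter 55 mm, wall 2 mm (bore 51 mm), 40 mm high, about 30 to 70 g, rolled rim uppermost. Origin: on its axis at the lower edge; z up along the axis. Starts upright on the drying rack.
- plug_28: Fixed turned beech plug of the storage board, for the 28 mm cutter: 18 mm across at the foot (straight for 4 mm), tapering to 9 mm across at its flat top, 18 mm high. Origin: on its axis at the foot, level with the board's top; z up. The 28 mm cutter goes down over it with 3 mm to spare all round and stands on the board; the plugs' order along the board varies.
- plug_37: Fixed turned beech plug of the storage board, for the 37 mm cutter: 27 mm across at the foot (straight for 4 mm), tapering to 18 mm across at its flat top, 18 mm high. Origin: on its axis at the foot, level with the board's top; z up. The 37 mm cutter goes down over it with 3 mm to spare all round and stands on the board; the plugs' order along the board varies.
- plug_46: Fixed turned beech plug of the storage board, for the 46 mm cutter: 36 mm across at the foot (straight for 4 mm), tapering to 27 mm across at its flat top, 18 mm high. Origin: on its axis at the foot, level with the board's top; z up. The 46 mm cutter goes down over it with 3 mm to spare all round and stands on the board; the plugs' order along the board varies.
- plug_55: Fixed turned beech plug of the storage board, for the 55 mm cutter: 45 mm across at the foot (straight for 4 mm), tapering to 36 mm across at its flat top, 18 mm high. Origin: on its axis at the foot, level with the board's top; z up. The 55 mm cutter goes down over it with 3 mm to spare all round and stands on the board; the plugs' order along the board varies.
- drying_rack: Fixed dark-coated wire drying rack, 112 mm deep (its x) by 246 mm long (its y), on bent wire legs; the cutters stand on it in one row along its y, about 58 mm apart, within 8 mm of its middle line. Origin: centre of its underside on the counter; its wire top is 36 mm above that; z up.
- storage_board: Fixed beech board, 102 mm deep (its x) by 240 mm long (its y), on short feet, its flat top 40 mm above the counter, with four turned plugs in one row along its y, 58 mm apart on its middle line. Origin: centre of its underside on the counter; z up. At least 55 mm is free above it on both x sides of the row.
Not all that is in view belongs to the job. Leave any orange look-alike of the cutter_37 alone. What is shaped like the cutter_28 but red is not meant.

How it is judged:
By the outcome, as a careful person would: the job done as asked, in the order asked, and still so for the second after the job is handed in, with the robot touching nothing.
It also fails if it takes over 96 s, if anything falls off the work surface, if the arm or the gripper's body presses on something with over 40 N, if the wrist force passes 120 N, or if a joint passes its speed limit or range.

### The arm

A 6-joint arm with a two-finger parallel gripper is mounted at the origin on a cart in front of the work surface, level with it; the furniture and walls round the work are solid. World frame = base frame: x ahead of the robot, y to its left, z up, the work surface at z = 0. Lengths are in m, angles in rad, forces in N, time in s.
With the tool pointing down it reaches from about 0.3 to 0.775 m from the base axis. Payload 14.6 kg.
Tool frame: the origin (TCP) lies at the very end of the fingers, on their centre line; the grasp point (between the pads) lies 19 mm behind it; y points along the fingers, x is the direction in which the jaws open and shut, and the axes are right-handed (so a half turn about y gives the same grasp; the last joint's range is limited). The gripper opens to 94 mm and grips with 3 to 60 N. Pads are 16 mm wide; open, the fingers measure 119 mm over their backs; the gripper's body (75 mm by 177 mm) begins 78 mm behind the grasp point.
Start: joints at [1.095, 0.3, 1.521, -0, 1.321, -0.067], TCP at [0.219, 0.505, 0.205] pointing down, gripper open.
Joint ranges: [-3.03, 3.03], [-0.79, 2.21], [0.23, 2.52], [-1.04, 4.18], [0, 3.07], [-2.55, 2.55]. Speed limits (rad/s): [2.22, 2.22, 2.57, 3.14, 3.14, 3.14].

### API

Orientations are given as [roll, pitch, yaw] about the fixed x, y, z axes, in that order (R = Rz(yaw) Ry(pitch) Rx(roll)).
In Python, from station import get_obs, cams, hand_in gives the robot as it stands. The module is installed in compiled form; this text tells all that it offers.
- The arm moves only by the tool step_arm, never from a script. Its argument "plan" is a list of rows, each an object with "grip": the closure, from -1 (fully open) to 1 (shut), so that 0 is half open; "slide": the shift along the tool's x, y, z in m, a list of three; "spin": the turn about the tool's y in degrees. A call has 1 to 20 rows; each row shifts and turns the commanded pose from where the row before left it, along the tool's axes as they then stand; what a row does not reach is not made up. A row lasts 1/12 s, in which the tool goes at most 41.7 mm and 7.16 degrees, less where a joint would pass 70% of its speed; a pose out of reach is approached as far as the arm can. A call is refused whole if a number of a shift passes 0.0417 or a number of a turn 7.16, either way. A call with a gripper value outside its range is refused whole. The fingers move at their own pace and stop on an object; "force" is the grip in N (left out, the last holds). Time passes only in rows, so rows that do not move let the fingers close. It gives the time, the measured TCP pose, the force and the opening at its end, in the units of the state.
- get_obs(): the state, without advancing time (a new reading comes with each control period).
- cams.camera(name): name is "scene" or "top" or "wrist"; returns the picture (420x560x3 uint8, blue, green, red); there is no depth.
- cams.calibration(name): a dict with "K" (3x3 intrinsics, pixels), "k1" (the pictures are not rectified: a ray, as slopes to the right and down, at radius r is drawn at 1 + k1 r^2 times it, then the intrinsics apply), "T" (4x4, takes a point from camera to world coordinates). Camera axes: x right, y up, looking along -z (the intrinsics and any distortion apply to the point x, -y, -z); pixel columns grow to the right and rows downward; lengths in m; the calibration is good to about 2 mm. A picture is of the moment at which its call begins: read the wrist's pose just before it. calibration takes no time and is no camera call; for the wrist camera it gives the pose at the moment of the call.
- hand_in(): hands the job in, once; it reports no verdict.
The state is a dict: "time_s": time; "qpos": joint angles; "joint_vel": joint speeds; "tau": joint torques, N m; "ee_pos": TCP position; "eef_rot": TCP orientation; "force": force on the tool from outside, world axes, zero at the start; "moment": the same for the moment, N m; "grip_width": finger opening in m.
Only numpy, scipy, OpenCV 4.12 (cv2) and the standard library are available. Lean on these libraries where they do the work, as an engineer would, in place of code of your own. Each camera call takes 0.05 s, during which the arm holds its last target.

## Working session

There is one attempt and no reset: what is moved stays moved. The work goes in short steps, Python scripts to look and compute and a tool call to move; the robot and the scene stay as the last step left them, time stands still between calls to the robot, and variables do not carry over. Pictures are saved under pics/ and viewed, and the job is handed in when it is done.

Besides the shell and the picture viewer there is one more tool, called after "Emit:" as a command line: name --argument value ..., lists and objects as JSON in quotes. step_arm: Moves the arm, as the interface text tells. Its arguments: {"type":"object","properties":{"plan":{"type":"array","items":{"type":"object","properties":{"grip":{"type":"number"},"slide":{"type":"array","items":{"type":"number"}},"spin":{"type":"number"}}}},"force":{"type":"number"}},"required":["plan"]}

```bash
mkdir -p pics
cat > h.py <<'E'
import numpy as np, cv2
from station import get_obs, cams, hand_in
def snap(name,fn):
    im=cams.camera(name); cv2.imwrite('pics/'+fn,im); return im
def cal(name):
    c=cams.calibration(name); return np.array(c['K']),float(c['k1']),np.array(c['T'])
def ray(c,u,v):
    K,k1,T=c
    d=np.array([k1,0,0,0,0]) if 0 else np.array([k1,0,0,0],float)
    p=cv2.undistortPoints(np.array([[[u,v]]],float),K,d)[0,0]
    r=T[:3,:3]@np.array([p[0],-p[1],-1.]); return T[:3,3],r
def onz(c,u,v,z):
    o,r=ray(c,u,v); return o+r*(z-o[2])/r[2]
def proj(c,P):
    K,k1,T=c
    q=T[:3,:3].T@(np.asarray(P)-T[:3,3]); x,y=q[0]/-q[2],-q[1]/-q[2]
    s=1+k1*(x*x+y*y); return K[0,0]*x*s+K[0,1]*y*s+K[0,2],K[1,1]*y*s+K[1,2]
E
python3 - <<'E'
from h import *
o=get_obs(); print(o)
for n in('scene','top'):
    snap(n,n+'0.png'); c=cal(n); print(n,c)
E
```

```text
{'time_s': 0.0, 'qpos': array([ 1.09539341e+00,  3.00497535e-01,  1.52157234e+00, -1.49081899e-07,
        1.32069462e+00, -6.66003584e-02]), 'joint_vel': array([ 0.00093652,  0.00092597, -0.00176719,  0.00128522,  0.00025739,
       -0.0011631 ]), 'tau': array([-2.25498243e-04, -5.31809199e+01, -3.52744675e+01,  7.08105974e-02,
        2.44509632e-02, -8.13506813e-05]), 'ee_pos': array([0.21851531, 0.50444703, 0.20487553]), 'eef_rot': array([-1.57071848e+00,  1.16925144e-03,  1.16199385e+00]), 'force': array([-1.25233679,  0.53370157, -0.27761293]), 'moment': array([-0.00557229, -0.01587785, -0.02162244]), 'grip_width': 0.09401004366931928}
scene (array([[445.07603804,   0.        , 280.96727684],
       [  0.        , 445.07603804, 206.2539513 ],
       [  0.        ,   0.        ,   1.        ]]), -0.07395969317287074, array([[-0.49788703,  0.43259287, -0.75164614, -0.13469121],
       [-0.86705805, -0.23045518,  0.44170211,  0.2676221 ],
       [ 0.01785644,  0.87163859,  0.48982377,  0.49138287],
       [ 0.        ,  0.        ,  0.        ,  1.        ]]))
top (array([[492.33345807,   0.        , 283.63290807],
       [  0.        , 492.33345807, 219.74274327],
       [  0.        ,   0.        ,   1.        ]]), 0.04288518141026924, array([[ 0.01833078,  0.98306146, -0.18235721,  0.32907216],
       [-0.99906625,  0.02514625,  0.03513242, -0.10230031],
       [ 0.03912293,  0.18154293,  0.98260448,  1.11895286],
       [ 0.        ,  0.        ,  0.        ,  1.        ]]))
```

View pics/scene0.png

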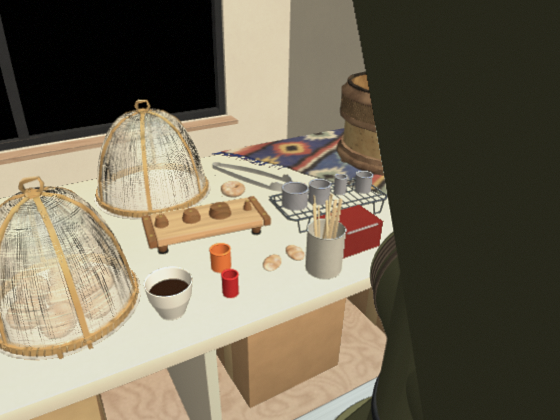

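View pics/top0.png

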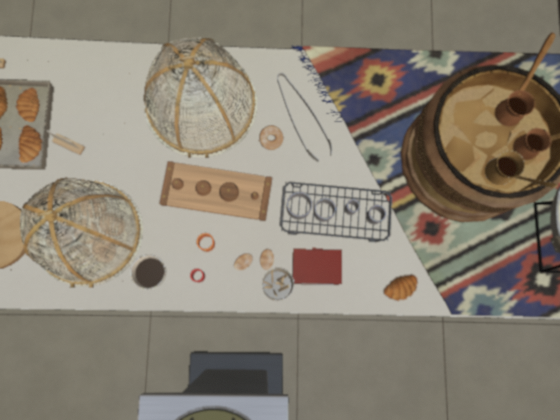

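Run:
```python
from h import *
im=cv2.imread('pics/top0.png'); c=cal('top'); s=cal('scene')
print(proj(c,[0,0,0]),proj(c,[.2185,.5044,.205]),proj(s,[.2185,.5044,.205]))
a=im[155:250,150:400]; cv2.imwrite('pics/t1.png',cv2.resize(a,None,fx=3.2,fy=3.2,interpolation=cv2.INTER_CUBIC))
im=cv2.imread('pics/scene0.png')
a=im[150:300,140:390]; cv2.imwrite('pics/s1.png',cv2.resize(a,None,fx=3.2,fy=3.2,interpolation=cv2.INTER_CUBIC))
```

```text
(np.float64(210.52443231796852), np.float64(471.78257663835376)) (np.float64(-96.89547593293076), np.float64(373.01651359705875)) (np.float64(-209.75042225393287), np.float64(398.59731427685676))
```

View pics/t1.png

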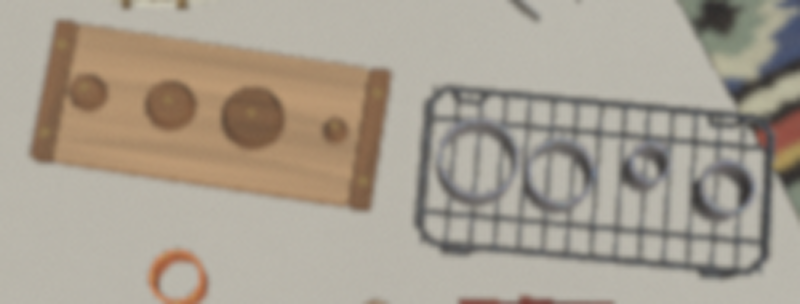

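View pics/s1.png

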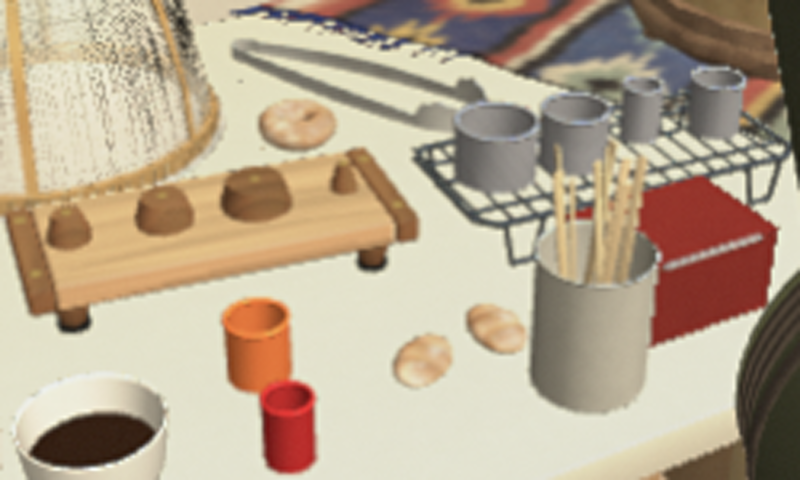

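```bash
cat >> h.py <<'E'
def tri(c1,p1,c2,p2):
    o1,d1=ray(c1,*p1);o2,d2=ray(c2,*p2)
    d1=d1/np.linalg.norm(d1);d2=d2/np.linalg.norm(d2)
    A=np.stack([d1,-d2],1); t=np.linalg.lstsq(A,o2-o1,rcond=None)[0]
    a=o1+d1*t[0];b=o2+d2*t[1]; return (a+b)/2,np.linalg.norm(a-b)
E
python3 - <<'E'
from h import *
c=cal('top'); s=cal('scene')
f=lambda x,y:(150+(x+.5)/3.2-.5,155+(y+.5)/3.2-.5)
g=lambda x,y:(140+(x+.5)/3.2-.5,150+(y+.5)/3.2-.5)
T={'p37':((89,90),(68,210)),'p46':((170,101),(163,188)),'p55':((253,103),(257,172)),'p28':((335,128),(344,156))}
for k,(a,b) in T.items():
    print(k,onz(c,*f(*a),.058).round(4),onz(s,*g(*b),.058).round(4),tri(c,f(*a),s,g(*b)))
R={'c55':((477,160),(496,120)),'c46':((559,173),(576,107)),'c28':((645,166),(643,84)),'c37':((723,188),(717,75))}
for k,(a,b) in R.items():
    print(k,onz(c,*f(*a),.076).round(4),onz(s,*g(*b),.076).round(4),tri(c,f(*a),s,g(*b)))
# domes & sundries: knob top (scene), knob top (top view)
print('dome1',tri(c,(187,58),s,(142,103)),'dome2',tri(c,(52,217),s,(33,184)))
for n,p in dict(d1bot=(195,155),d1left=(146,98),d1right=(255,100),d2r=(140,228),d2top=(85,180)).items(): print(n,onz(c,*p,0.01).round(3))
print('stick',tri(c,(272,290),s,(315,197)))
print('mug',onz(c,150,272,.06))
E
```

```text
p37 [0.6027 0.0949 0.058 ] [0.6077 0.0969 0.058 ] (array([0.60292282, 0.09627556, 0.05996719]), np.float64(0.003611141990957991))
p46 [0.5965 0.0394 0.058 ] [0.6063 0.0377 0.058 ] (array([0.59566931, 0.03977587, 0.06365117]), np.float64(0.002513396922391615))
p55 [ 0.5968 -0.0175  0.058 ] [ 0.5979 -0.0211  0.058 ] (array([ 0.59563038, -0.01880281,  0.05994274]), np.float64(0.002544690741968811))
p28 [ 0.5806 -0.0745  0.058 ] [ 0.5914 -0.0784  0.058 ] (array([ 0.57958015, -0.07383167,  0.06460752]), np.float64(0.001946025142008456))
c55 [ 0.5568 -0.1717  0.076 ] [ 0.5593 -0.172   0.076 ] (array([ 0.55683471, -0.17118302,  0.07721332]), np.float64(0.0011645166724648427))
c46 [ 0.5492 -0.2276  0.076 ] [ 0.5508 -0.2287  0.076 ] (array([ 0.5490289 , -0.22742555,  0.07705548]), np.float64(7.448042754612108e-05))
c28 [ 0.5556 -0.2862  0.076 ] [ 0.5588 -0.2894  0.076 ] (array([ 0.55496495, -0.28600761,  0.07838631]), np.float64(0.00048226737609360183))
c37 [ 0.5418 -0.3393  0.076 ] [ 0.5466 -0.3442  0.076 ] (array([ 0.5408683 , -0.33870518,  0.07959791]), np.float64(0.0004622543406086645))
dome1 (array([0.81214144, 0.05987714, 0.21887171]), np.float64(0.00044144053398289845)) dome2 (array([0.4909773 , 0.28885183, 0.22034669]), np.float64(0.0075255121487830074))
d1bot [0.683 0.067 0.01 ]
d1left [0.819 0.188 0.01 ]
d1right [ 0.824 -0.068  0.01 ]
d2r [0.508 0.181 0.01 ]
d2top [0.615 0.312 0.01 ]
stick (array([ 0.37536699, -0.10784352,  0.15507258]), np.float64(0.0219505525564458))
mug [0.4058814  0.14079503 0.06      ]
```

Emit:
step_arm --plan '[{"grip": -1,"slide": [0,-0.03,0],"spin": 7.1},{"grip": -1,"slide": [0,-0.03,0],"spin": 7.1},{"grip": -1,"slide": [0,-0.03,0],"spin": 7.1},{"grip": -1,"slide": [0,-0.03,0],"spin": 7.1},{"grip": -1,"slide": [0,-0.01,0],"spin": 7.1},{"grip": -1,"slide": [0,0,0],"spin": 7.1},{"grip": -1,"slide": [0,0,0],"spin": 7.1},{"grip": -1,"slide": [0,0,0],"spin": 7.1},{"grip": -1,"slide": [0,0,0],"spin": 7.1},{"grip": -1,"slide": [0,0,0],"spin": 7.1},{"grip": -1,"slide": [0,0,0],"spin": 1.5}]'

```text
time_s: 1.02
ee_pos: [0.2186, 0.5046, 0.3351]
eef_rot: [-1.572, 0.0, -0.111]
force: [0.1, -0.2, 0.5]
grip_width: 0.094
```

Emit:
step_arm --plan '[{"grip": -1,"slide": [0.0275,0,-0.03]},{"grip": -1,"slide": [0.0275,0,-0.03]},{"grip": -1,"slide": [0.0275,0,-0.03]},{"grip": -1,"slide": [0.0275,0,-0.03]},{"grip": -1,"slide": [0.0275,0,-0.03]},{"grip": -1,"slide": [0.0275,0,-0.03]},{"grip": -1,"slide": [0.0275,0,-0.03]},{"grip": -1,"slide": [0.0275,0,-0.03]},{"grip": -1,"slide": [0.0275,0,-0.03]},{"grip": -1,"slide": [0.0275,0,-0.03]},{"grip": -1,"slide": [0.0275,0,-0.03]},{"grip": -1,"slide": [0.0275,0,-0.03]},{"grip": -1,"slide": [0.0275,0,-0.03]},{"grip": -1,"slide": [0.0275,0,-0.03]},{"grip": -1,"slide": [0.0275,0,-0.03]},{"grip": -1}]'

```text
schema error: expected keys grip, slide, spin
```

Run:
```python
from h import *
o=get_obs(); c=cal('wrist'); snap('wrist','w1.png')
print(o['ee_pos'],o['eef_rot'],o['time_s']); print(c)
import pickle; pickle.dump(c,open('w1.pkl','wb'))
```

```text
[0.21858903 0.50459656 0.33506473] [-1.57153007e+00  3.04598675e-04 -1.11043995e-01] 1.0167
(array([[289.89311844,   0.        , 277.90830894],
       [  0.        , 289.89311844, 206.22997733],
       [  0.        ,   0.        ,   1.        ]]), 0.02081003454871486, array([[ 9.93974152e-01,  1.06127459e-01,  2.74289658e-02,
         2.25152822e-01],
       [-1.09611592e-01,  9.64213468e-01,  2.41407720e-01,
         5.75292339e-01],
       [-8.27390222e-04, -2.42959567e-01,  9.70036063e-01,
         5.15041944e-01],
       [ 0.00000000e+00,  0.00000000e+00,  0.00000000e+00,
         1.00000000e+00]]))
```

View pics/w1.png

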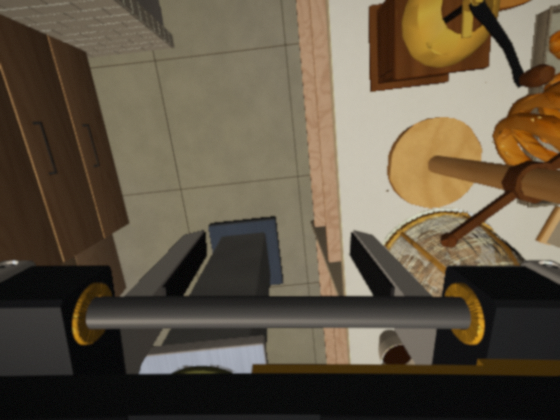

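Emit:
step_arm --plan '[{"grip": -1,"slide": [0.0275,0,-0.03],"spin": 0},{"grip": -1,"slide": [0.0275,0,-0.03],"spin": 0},{"grip": -1,"slide": [0.0275,0,-0.03],"spin": 0},{"grip": -1,"slide": [0.0275,0,-0.03],"spin": 0},{"grip": -1,"slide": [0.0275,0,-0.03],"spin": 0},{"grip": -1,"slide": [0.0275,0,-0.03],"spin": 0},{"grip": -1,"slide": [0.0275,0,-0.03],"spin": 0},{"grip": -1,"slide": [0.0275,0,-0.03],"spin": 0},{"grip": -1,"slide": [0.0275,0,-0.03],"spin": 0},{"grip": -1,"slide": [0.0275,0,-0.03],"spin": 0},{"grip": -1,"slide": [0.0275,0,-0.03],"spin": 0},{"grip": -1,"slide": [0.0275,0,-0.03],"spin": 0},{"grip": -1,"slide": [0.0275,0,-0.03],"spin": 0},{"grip": -1,"slide": [0.0275,0,-0.03],"spin": 0},{"grip": -1,"slide": [0.0275,0,-0.03],"spin": 0},{"grip": -1,"slide": [0,0,0],"spin": 0}]'

```text
time_s: 2.4
ee_pos: [0.5847, 0.0093, 0.3334]
eef_rot: [-1.572, 0.003, -0.107]
force: [0.4, -0.7, -0.9]
grip_width: 0.0939
```

```bash
cat >> h.py <<'E'
import pickle
def wsnap(n):
    o=get_obs(); c=cal('wrist'); im=snap('wrist',n+'.png')
    pickle.dump(c,open(n+'.pkl','wb')); print(o['ee_pos'].round(4),o['eef_rot'].round(4),o['time_s'],o['grip_width'],np.abs(o['joint_vel']).max()); return im,c
E
python3 - <<'E'
from h import *
wsnap('w2')
E
```

```text
[0.5847 0.0093 0.3334] [-1.5719  0.0025 -0.1066] 2.4 0.09386587365040816 0.08802764648202877
```

View pics/w2.png

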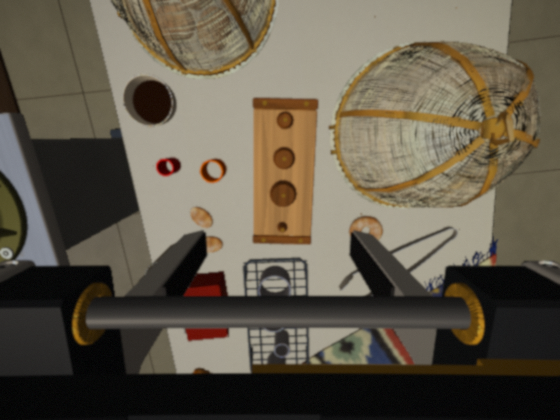

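Run:
```python
from h import *
im=cv2.imread('pics/w2.png'); c=pickle.load(open('w2.pkl','rb'))
a=im[90:250,240:330]; cv2.imwrite('pics/w2c.png',cv2.resize(a,None,fx=3.7,fy=3.7,interpolation=cv2.INTER_CUBIC))
print(proj(c,[.5847,.0093,.3334]))
hsv=cv2.cvtColor(im,cv2.COLOR_BGR2HSV)
print([hsv[y,x] for x,y in((284,120),(283,160),(283,195),(282,227),(270,175),(300,140))])
```

```text
(np.float64(279.9660191366431), np.float64(244.2956070583579))
[array([ 19, 202, 124], dtype=uint8), array([ 18, 200, 120], dtype=uint8), array([ 19, 201, 122], dtype=uint8), array([ 15, 203,  83], dtype=uint8), array([ 16, 145, 167], dtype=uint8), array([ 16, 146, 168], dtype=uint8)]
```

View pics/w2c.png

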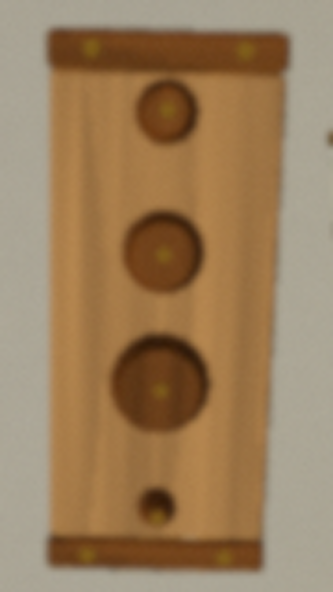

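Run:
```python
from h import *
im=cv2.imread('pics/w2.png'); c=pickle.load(open('w2.pkl','rb'))
hsv=cv2.cvtColor(im,cv2.COLOR_BGR2HSV)
yel=hsv[...,0].astype(float)
P={}
for n,(x,y) in dict(p37=(285,119.5),p46=(284,158.5),p55=(283,195.5),p28=(282,229.3)).items():
    ys,xs=np.mgrid[int(y)-3:int(y)+5,int(x)-3:int(x)+5]
    b,g,r=[im[...,i][ys,xs].astype(float) for i in range(3)]
    w=g-.62*r; w=np.clip(w-np.percentile(w,60),0,None)
    u,v=(w*xs).sum()/w.sum(),(w*ys).sum()/w.sum()
    P[n]=onz(c,u,v,.058); print(n,u.round(1),v.round(1),P[n].round(4))
m=((hsv[...,1]>170)&(hsv[...,2]<140)).astype(np.uint8)
m[:, :258]=0;m[:,312:]=0;m[:110]=0;m[234:]=0
for q in cv2.findContours(m,cv2.RETR_EXTERNAL,cv2.CHAIN_APPROX_NONE)[0]:
    if cv2.contourArea(q)>15:
        (u,v),r=cv2.minEnclosingCircle(q); print('foot',u,v,r,onz(c,u,v,.042).round(4), 2*r*.47/290)
k=['p37','p46','p55','p28']
for a,b in zip(k,k[1:]): d=P[b]-P[a]; print(a,b,np.linalg.norm(d),np.arctan2(d[0],-d[1]))
d=P['p28']-P['p37'];print(np.linalg.norm(d),np.arctan2(d[0],-d[1]))
```

```text
p37 284.9 119.3 [0.6026 0.0995 0.058 ]
p46 283.8 158.4 [0.5952 0.0418 0.058 ]
p55 283.0 195.1 [ 0.5881 -0.016   0.058 ]
p28 283.2 232.2 [ 0.582  -0.0785  0.058 ]
foot 281.5185241699219 226.92591857910156 4.644511699676514 [ 0.5798 -0.0742  0.042 ] 0.015054624129985941
foot 282.4756164550781 193.30487060546875 12.811180114746094 [ 0.5873 -0.0162  0.042 ] 0.04152589416503906
foot 283.125 157.875 10.64346694946289 [0.5943 0.0415 0.042 ] 0.03449951356032799
foot 284.5 120.0 8.381627082824707 [0.6023 0.0993 0.042 ] 0.027168032613293876
p37 p46 0.058174633293886564 -0.12744823868538696
p46 p55 0.05822903994096129 -0.12260990156049739
p55 p28 0.06278847397132449 -0.09696297896955715
0.17917574394361688 -0.11519428067554298
```

Emit:
step_arm --plan '[{"grip": -1,"slide": [0,0.01,-0.0377],"spin": 1.2},{"grip": -1,"slide": [0,0.01,-0.0377],"spin": 0},{"grip": -1,"slide": [0,0.01,-0.0377],"spin": 0},{"grip": -1,"slide": [0,0.01,-0.0377],"spin": 0},{"grip": -1,"slide": [0,0.01,-0.0377],"spin": 0},{"grip": -1,"slide": [0,0.01,-0.0377],"spin": 0},{"grip": -1,"slide": [0,0.01,-0.0377],"spin": 0},{"grip": -1,"slide": [0,0.01,-0.0377],"spin": 0},{"grip": -1,"slide": [0,0,0],"spin": 0},{"grip": -1,"slide": [0,0,0],"spin": 0}]'

```text
time_s: 3.28
ee_pos: [0.5453, -0.2853, 0.2546]
eef_rot: [-1.57, 0.001, -0.125]
force: [0.2, 0.4, 0.3]
grip_width: 0.0936
```

Run:
```python
from h import *
im,c=wsnap('w3')
for n,p in dict(c55=(.5568,-.1717,.076),c46=(.5492,-.2276,.076),c28=(.5556,-.2862,.076),c37=(.5418,-.3393,.076)).items(): print(n,np.round(proj(c,p),1))
a=im[80:260,180:380]; cv2.imwrite('pics/w3c.png',cv2.resize(a,None,fx=3.3,fy=3.3,interpolation=cv2.INTER_CUBIC))
```

```text
[ 0.5453 -0.2853  0.2546] [-1.570e+00  1.400e-03 -1.253e-01] 3.2833 0.09360771791509769 0.04851777510939072
c55 [277.1  95.3]
c46 [276.7 145.1]
c28 [287.5 191.7]
c37 [281.7 232.6]
```

View pics/w3.png

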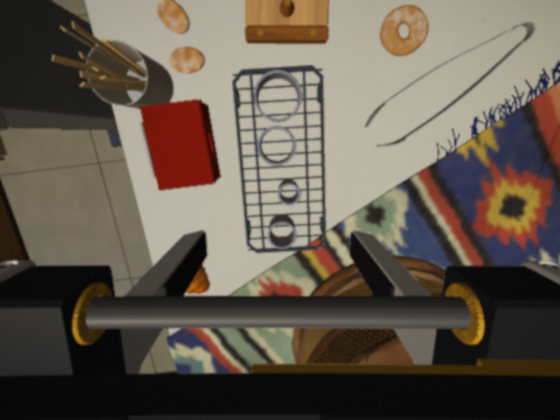

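View pics/w3c.png

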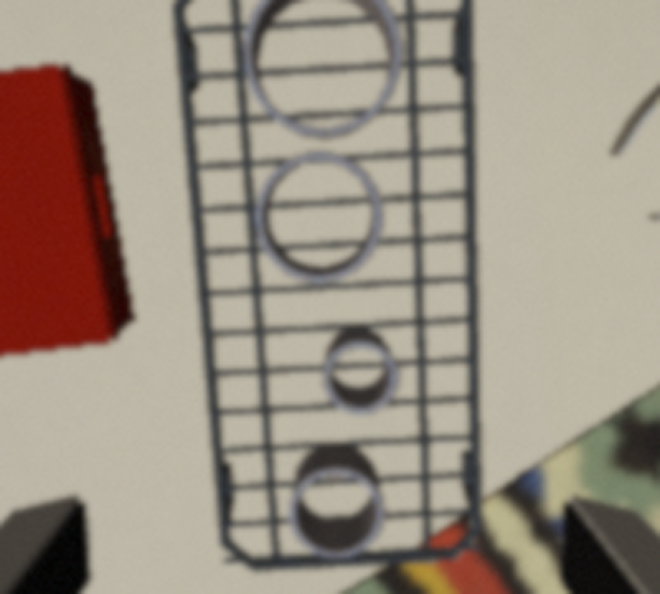

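Run:
```python
from h import *
im=cv2.imread('pics/w3.png'); c=pickle.load(open('w3.pkl','rb'))
b,g,r=[im[...,i].astype(int) for i in range(3)]
m=((b-(r+g)//2>8)&(b>95)).astype(np.uint8)
for n,(x,y,d) in dict(c55=(324,57,55),c46=(320,216,46),c28=(361,374,28),c37=(337,511,37)).items():
    u0,v0=180+(x+.5)/3.3-.5,80+(y+.5)/3.3-.5
    R=d/2*0.94
    ys,xs=np.nonzero(m); k=np.abs(np.hypot(xs-u0,ys-v0)-R)<4
    pts=np.stack([xs[k],ys[k]],1).astype(np.float32)
    out=''
    if k.sum()>10:
        e=cv2.fitEllipse(pts); out=(onz(c,*e[0],.076).round(4),np.round(e[1],1),k.sum())
    print(n,onz(c,u0,v0,.076).round(4),out)
# rack yaw via long wires (crop)
f=lambda x,y:onz(c,180+(x+.5)/3.3-.5,80+(y+.5)/3.3-.5,.036)
for p,q in (((190,90),(225,460)),((238,20),(277,555)),((411,20),(427,540))):
    d=f(*q)-f(*p); print(np.arctan2(d[0],-d[1]))
```

```text
c55 [ 0.5574 -0.1735  0.076 ] (array([ 0.5566, -0.1719,  0.076 ]), array([45.8, 49.4]), np.int64(41))
c46 [ 0.5492 -0.2276  0.076 ] (array([ 0.54  , -0.2342,  0.076 ]), array([18.2, 30.3]), np.int64(15))
c28 [ 0.5573 -0.2881  0.076 ] 
c37 [ 0.5416 -0.3419  0.076 ] 
-0.05906776143770772
-0.06812347158515565
-0.06870421009475852
```

Emit:
step_arm --plan '[{"grip": -1,"slide": [0.004,0.035,0],"spin": 0},{"grip": -1,"slide": [0.004,0.035,0],"spin": 0},{"grip": -1,"slide": [0.004,0.035,0],"spin": 0},{"grip": -1,"slide": [0,0.035,0],"spin": 0},{"grip": -1,"slide": [0,0.03,0],"spin": 0},{"grip": -1,"slide": [0,0,0],"spin": 0},{"grip": -1,"slide": [0,0,0],"spin": 0}]'

```text
time_s: 3.92
ee_pos: [0.5581, -0.2847, 0.0858]
eef_rot: [-1.57, 0.001, -0.122]
force: [0.5, 0.5, 1.5]
grip_width: 0.0941
```

Run:
```python
from h import *
im,c=wsnap('w4'); print(proj(c,(.557,-.287,.076)))
```

```text
[ 0.5581 -0.2847  0.0858] [-1.5702e+00  1.2000e-03 -1.2220e-01] 3.9167 0.09413069215636827 0.048919613495338375
(np.float64(278.68252309890715), np.float64(242.1667745518501))
```

View pics/w4.png

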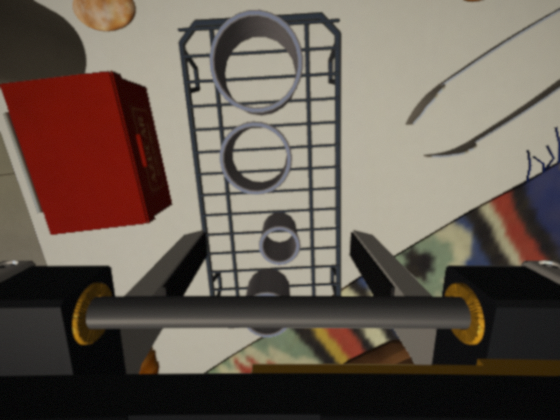

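Emit:
step_arm --plan '[{"grip": -1,"slide": [0,0.02,-0.0033],"spin": 0},{"grip": -1,"slide": [0,0.019,0],"spin": 0},{"grip": -1,"slide": [0,0,0],"spin": 0},{"grip": 0,"slide": [0,0,0],"spin": 0},{"grip": 0,"slide": [0,0,0],"spin": 0},{"grip": 0,"slide": [0,0,0],"spin": 0},{"grip": 0,"slide": [0,0,0],"spin": 0},{"grip": 1,"slide": [0,0,0],"spin": 0},{"grip": 1,"slide": [0,0,0],"spin": 0},{"grip": 1,"slide": [0,0,0],"spin": 0},{"grip": 1,"slide": [0,0,0],"spin": 0},{"grip": 1,"slide": [0,0,0],"spin": 0},{"grip": 1,"slide": [0,0,0],"spin": 0}]' --force 15

```text
time_s: 5.05
ee_pos: [0.5574, -0.2896, 0.0464]
eef_rot: [-1.571, 0.0, -0.124]
force: [-0.1, 0.2, -0.2]
grip_width: 0.0307
```

Run:
```python
from h import *
im,c=wsnap('w5'); 
for n,(u,v) in dict(c46=(257,158),c55=(257,62)).items():print(n,onz(pickle.load(open('w4.pkl','rb')),u,v,.076))
```

```text
[ 0.5574 -0.2896  0.0464] [-1.5708e+00  1.0000e-04 -1.2430e-01] 5.05 0.030661586871388268 0.004099375712146261
c46 [ 0.55001765 -0.22773503  0.076     ]
c55 [ 0.55789612 -0.17159802  0.076     ]
```

View pics/w5.png

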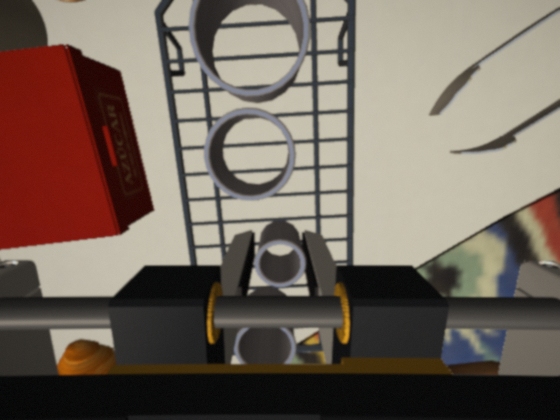

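Emit:
step_arm --plan '[{"grip": 1,"slide": [0,0,0],"spin": 0},{"grip": 1,"slide": [0,0,0],"spin": 0},{"grip": 1,"slide": [0,0,0],"spin": 0}]'

```text
time_s: 5.35
ee_pos: [0.5574, -0.2896, 0.0464]
eef_rot: [-1.571, 0.0, -0.124]
force: [-0.2, 0.3, -0.3]
grip_width: 0.0279
```

Run:
```python
from h import *
im,c=wsnap('w6'); a=im[210:320,200:360]; cv2.imwrite('pics/w6c.png',cv2.resize(a,None,fx=4,fy=4,interpolation=cv2.INTER_CUBIC))
o=get_obs();print(proj(c,[*o['ee_pos'][:2],.076]))
```

```text
[ 0.5574 -0.2896  0.0464] [-1.5708  0.     -0.1243] 5.35 0.027896007551720423 0.002152992366029286
(np.float64(280.35348653530343), np.float64(263.644306177994))
```

View pics/w6c.png

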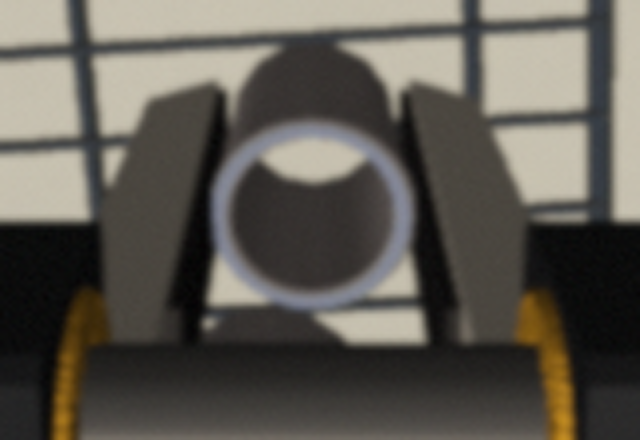

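Emit:
step_arm --plan '[{"grip": 1,"slide": [0,-0.02,0],"spin": 0},{"grip": 1,"slide": [0,-0.035,0],"spin": 0},{"grip": 1,"slide": [0,-0.035,0.01],"spin": 0},{"grip": 1,"slide": [0,-0.01,0.03],"spin": 0},{"grip": 1,"slide": [-0.001,0,0.0353],"spin": 0},{"grip": 1,"slide": [-0.001,0,0.0353],"spin": 0},{"grip": 1,"slide": [-0.001,0,0.0353],"spin": 0},{"grip": 1,"slide": [0,0,0.0353],"spin": 0},{"grip": 1,"slide": [0,0,0.0253],"spin": 0},{"grip": 1,"slide": [0,0,0.0103],"spin": 0},{"grip": 1,"slide": [0,0,0],"spin": 0},{"grip": 1,"slide": [0,0,0],"spin": 0}]'

```text
time_s: 6.4
ee_pos: [0.5813, -0.0746, 0.1464]
eef_rot: [-1.571, -0.0, -0.124]
force: [-0.1, 0.0, -1.1]
grip_width: 0.0279
```

Run:
```python
from h import *
im,c=wsnap('w7')
for n,p in dict(p37=(.6024,.0994,.058),p46=(.5949,.0417,.058),p55=(.5876,-.0161,.058),p28=(.5801,-.0737,.058)).items(): print(n,np.round(proj(c,p),1))
```

```text
[ 0.5813 -0.0746  0.1464] [-1.5711 -0.     -0.1238] 6.4 0.027891326743747898 0.028184862310240248
p37 [279.3  -1.1]
p46 [278.8  77.8]
p55 [278.5 147.4]
p28 [278.1 209.3]
```

View pics/w7.png

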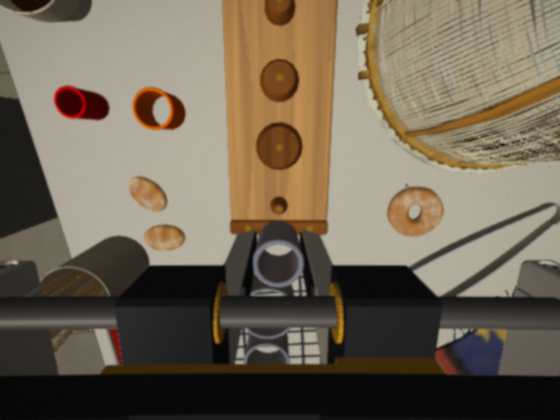

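Run:
```python
from h import *
im=cv2.imread('pics/w7.png'); a=im[60:240,215:345]; cv2.imwrite('pics/w7c.png',cv2.resize(a,None,fx=3.3,fy=3.3,interpolation=cv2.INTER_CUBIC))
```

```text
(no output)
```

View pics/w7c.png

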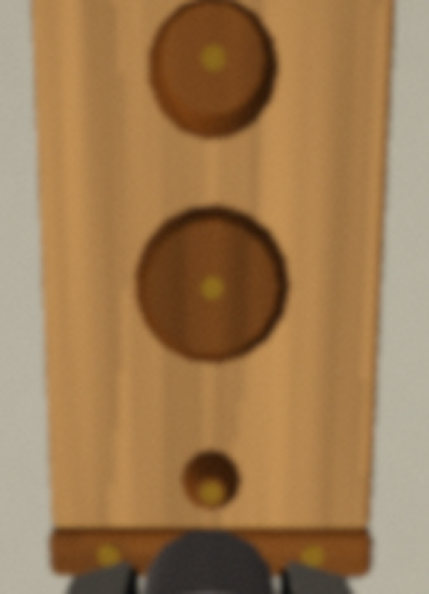

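Run:
```python
from h import *
c=pickle.load(open('w7.pkl','rb'))
for p in((279.2,76.9),(278.6,146.9),(278.3,208.4)): print(onz(c,*p,.058).round(4))
im=cv2.imread('pics/w7.png'); a=im[210:320,200:360]; cv2.imwrite('pics/w7d.png',cv2.resize(a,None,fx=4,fy=4,interpolation=cv2.INTER_CUBIC))
print(proj(c,[.5813,-.0746,.176]))
```

```text
[0.5953 0.0424 0.058 ]
[ 0.5877 -0.0157  0.058 ]
[ 0.5804 -0.0729  0.058 ]
(np.float64(280.38947229918233), np.float64(263.6368626360512))
```

View pics/w7d.png

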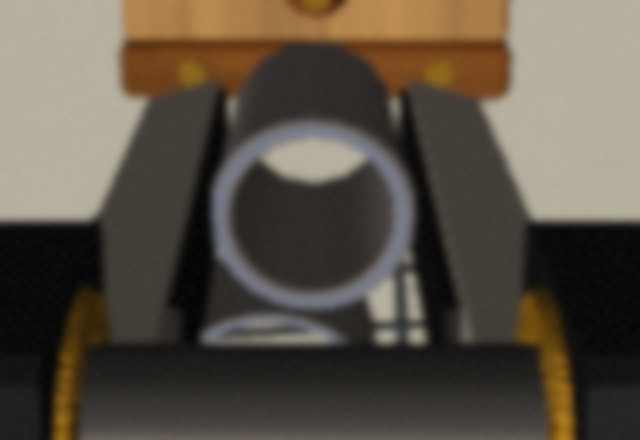

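Emit:
step_arm --plan '[{"grip": 1,"slide": [0,0.03,0.001],"spin": 0},{"grip": 1,"slide": [0,0.03,0],"spin": 0},{"grip": 1,"slide": [0,0,0],"spin": 0},{"grip": 1,"slide": [0,0,0],"spin": 0}]'

```text
time_s: 6.78
ee_pos: [0.5808, -0.0743, 0.0859]
eef_rot: [-1.571, 0.003, -0.126]
force: [0.6, -0.9, 0.6]
grip_width: 0.0278
```

Run:
```python
from h import *
im,c=wsnap('w8')
for n,p in dict(p46=(.5953,.042,.058),p55=(.5877,-.0157,.058),p28=(.5804,-.0733,.058)).items(): print(n,np.round(proj(c,p),1))
cv2.imwrite('pics/w8c.png',cv2.resize(im[20:300,200:360],None,fx=2.1,fy=2.1,interpolation=cv2.INTER_CUBIC))
```

```text
[ 0.5808 -0.0743  0.0859] [-1.5707  0.0026 -0.1258] 6.7833 0.027769863931343623 0.04142196806455546
p46 [280.1  60.3]
p55 [279.5 151. ]
p28 [279.2 229.3]
```

View pics/w8c.png

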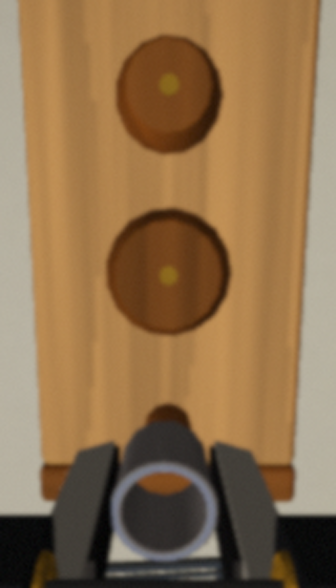

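Emit:
step_arm --plan '[{"grip": 1,"slide": [0.0012,0.01,0.0007],"spin": 0},{"grip": 1,"slide": [0,0.01,0],"spin": 0},{"grip": 1,"slide": [0,0.008,0],"spin": 0},{"grip": 1,"slide": [0,0.005,0],"spin": 0},{"grip": 1,"slide": [0,0,0],"spin": 0}]'

```text
time_s: 7.25
ee_pos: [0.5821, -0.0725, 0.0521]
eef_rot: [-1.571, 0.002, -0.124]
force: [-0.2, 0.2, -1.4]
grip_width: 0.0279
```

Emit:
step_arm --plan '[{"grip": 1,"slide": [0,0.001,-0.0008],"spin": 0},{"grip": 1,"slide": [0,0.0005,0],"spin": 0},{"grip": 1,"slide": [0,0,0],"spin": 0}]'

```text
time_s: 7.5
ee_pos: [0.5827, -0.0734, 0.0522]
eef_rot: [-1.571, -0.0, -0.124]
force: [-0.5, -0.3, 0.7]
grip_width: 0.0278
```

Run:
```python
from h import *
im,c=wsnap('w9')
cv2.imwrite('pics/w9c.png',cv2.resize(im[180:310,200:360],None,fx=4,fy=4,interpolation=cv2.INTER_CUBIC))
```

```text
[ 0.5827 -0.0734  0.0522] [-1.5708e+00 -4.0000e-04 -1.2430e-01] 7.5 0.02780091338757655 0.0014172655159061282
```

View pics/w9c.png

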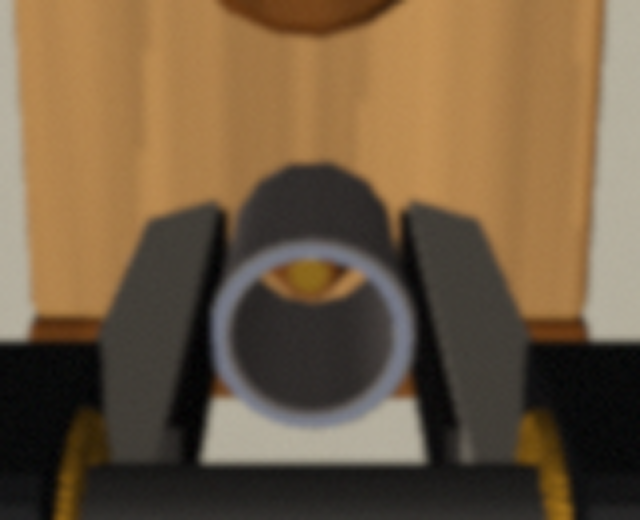

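Emit:
step_arm --plan '[{"grip": 1,"slide": [-0.0005,0.0015,0],"spin": 0},{"grip": 1,"slide": [0,0.001,0],"spin": 0},{"grip": 1,"slide": [0,0,0],"spin": 0}]'

```text
time_s: 7.8
ee_pos: [0.5823, -0.0734, 0.0503]
eef_rot: [-1.571, -0.001, -0.124]
force: [-3.6, 1.3, 8.6]
grip_width: 0.0282
```

Emit:
step_arm --plan '[{"grip": 0,"slide": [0,0,0],"spin": 0},{"grip": 0,"slide": [0,0,0],"spin": 0},{"grip": 0,"slide": [0,0,0],"spin": 0},{"grip": 0,"slide": [0,0,0],"spin": 0},{"grip": -1,"slide": [0,-0.01,0],"spin": 0},{"grip": -1,"slide": [0,-0.03,0],"spin": 0},{"grip": -1,"slide": [0,-0.035,0],"spin": 0},{"grip": -1,"slide": [0,-0.02,0],"spin": 0},{"grip": -1,"slide": [0,0,0],"spin": 0}]'

```text
time_s: 8.55
ee_pos: [0.584, -0.0736, 0.1501]
eef_rot: [-1.571, -0.008, -0.124]
force: [0.9, 0.7, 0.2]
grip_width: 0.0771
```

Run:
```python
from h import *
im,c=wsnap('w10')
```

```text
[ 0.584  -0.0736  0.1501] [-1.5713 -0.0078 -0.1243] 8.55 0.07711482444527885 0.07416220430212003
```

View pics/w10.png

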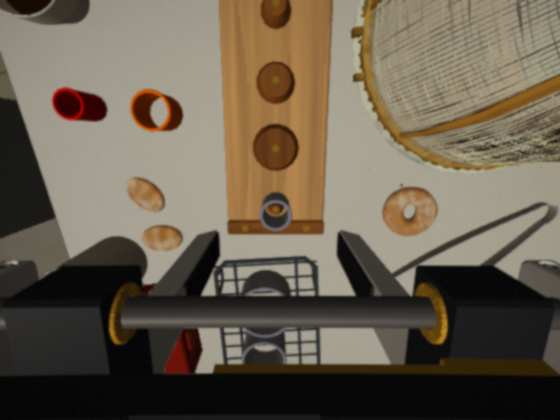

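Emit:
step_arm --plan '[{"grip": -1,"slide": [-0.001,0,-0.0384],"spin": 0},{"grip": -1,"slide": [-0.001,0,-0.04],"spin": 0},{"grip": -1,"slide": [-0.001,0,-0.04],"spin": 0},{"grip": -1,"slide": [-0.001,0,-0.04],"spin": 0},{"grip": -1,"slide": [-0.001,0,-0.04],"spin": 0},{"grip": -1,"slide": [-0.001,0.01,-0.04],"spin": 0},{"grip": -1,"slide": [-0.0014,0.02,-0.033],"spin": 0},{"grip": -1,"slide": [0,0.03,0],"spin": 0},{"grip": -1,"slide": [0,0,0],"spin": 0},{"grip": -1,"slide": [0,0,0],"spin": 0}]'

```text
time_s: 9.43
ee_pos: [0.5402, -0.3409, 0.0828]
eef_rot: [-1.569, 0.004, -0.125]
force: [-0.0, 0.2, 0.4]
grip_width: 0.0942
```

Run:
```python
from h import *
im,c=wsnap('w11'); o=get_obs()
print(proj(c,[*o['ee_pos'][:2],.076]))
cv2.imwrite('pics/w11c.png',cv2.resize(im[20:300,180:380],None,fx=2.1,fy=2.1,interpolation=cv2.INTER_CUBIC))
```

```text
[ 0.5402 -0.3409  0.0828] [-1.5686  0.0038 -0.1246] 9.4333 0.0941572712084178 0.05305520635746395
(np.float64(281.544015131028), np.float64(240.50675093544618))
```

View pics/w11c.png

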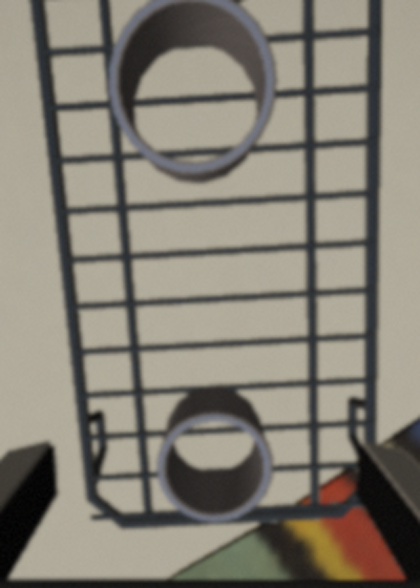

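Emit:
step_arm --plan '[{"grip": -1,"slide": [0.0025,0.018,-0.0015],"spin": 0},{"grip": -1,"slide": [0,0.018,0],"spin": 0},{"grip": 0,"slide": [0,0,0],"spin": 0},{"grip": 0,"slide": [0,0,0],"spin": 0},{"grip": 0,"slide": [0,0,0],"spin": 0},{"grip": 0,"slide": [0,0,0],"spin": 0},{"grip": 1,"slide": [0,0,0],"spin": 0},{"grip": 1,"slide": [0,0,0],"spin": 0},{"grip": 1,"slide": [0,0,0],"spin": 0},{"grip": 1,"slide": [0,0,0],"spin": 0},{"grip": 1,"slide": [0,0,0],"spin": 0},{"grip": 1,"slide": [0,0,0],"spin": 0}]'

```text
time_s: 10.48
ee_pos: [0.5434, -0.3436, 0.0485]
eef_rot: [-1.571, -0.0, -0.124]
force: [0.3, -0.5, 2.3]
grip_width: 0.0365
```

Run:
```python
from h import *
im,c=wsnap('w12'); o=get_obs()
print(proj(c,[*o['ee_pos'][:2],.076]))
cv2.imwrite('pics/w12c.png',cv2.resize(im[210:320,200:360],None,fx=4,fy=4,interpolation=cv2.INTER_CUBIC))
```

```text
[ 0.5434 -0.3436  0.0485] [-1.5708 -0.     -0.1244] 10.4833 0.03654440162809628 0.0020487993095724437
(np.float64(280.3452398810014), np.float64(262.04000302629896))
```

View pics/w12c.png

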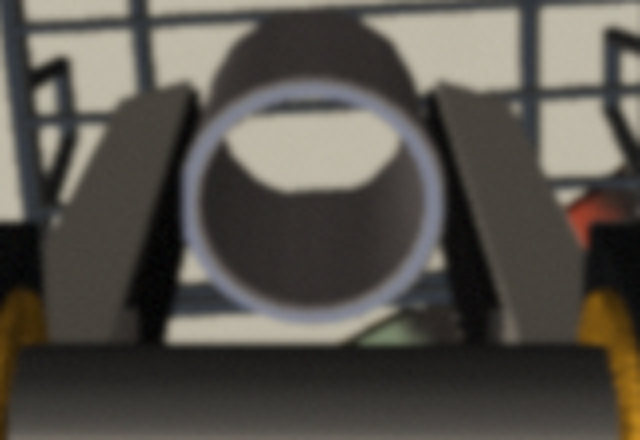

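Emit:
step_arm --plan '[{"grip": 1,"slide": [0,-0.02,0],"spin": 0},{"grip": 1,"slide": [0,-0.035,0],"spin": 0},{"grip": 1,"slide": [0,-0.035,0.01],"spin": 0},{"grip": 1,"slide": [0,-0.01,0.03],"spin": 0},{"grip": 1,"slide": [0.001,0,0.04],"spin": 0},{"grip": 1,"slide": [0.001,0,0.04],"spin": 0},{"grip": 1,"slide": [0.001,0,0.04],"spin": 0},{"grip": 1,"slide": [0.001,0,0.04],"spin": 0},{"grip": 1,"slide": [0,0,0.04],"spin": 0},{"grip": 1,"slide": [0,0,0.04],"spin": 0},{"grip": 1,"slide": [0,0,0.04],"spin": 0},{"grip": 1,"slide": [0,0,0.04],"spin": 0},{"grip": 1,"slide": [0,0,0.04],"spin": 0},{"grip": 1,"slide": [0,0,0.032],"spin": 0},{"grip": 1,"slide": [0,0,0.0142],"spin": 0},{"grip": 1,"slide": [0,0,0],"spin": 0},{"grip": 1,"slide": [0,0,0],"spin": 0}]'

```text
time_s: 11.95
ee_pos: [0.6026, 0.0986, 0.1482]
eef_rot: [-1.571, 0.0, -0.123]
force: [-0.8, -1.3, 0.2]
grip_width: 0.0365
```

Run:
```python
from h import *
im,c=wsnap('w13'); o=get_obs()
print(proj(c,[.6023,.0997,.058]),proj(c,[.595,.042,.058]))
```

```text
[0.6026 0.0986 0.1482] [-1.5711e+00  3.0000e-04 -1.2340e-01] 11.95 0.036460118036388926 0.03589005926154972
(np.float64(279.0054524692758), np.float64(208.4734895468007)) (np.float64(278.7415883763217), np.float64(264.2068520384187))
```

View pics/w13.png

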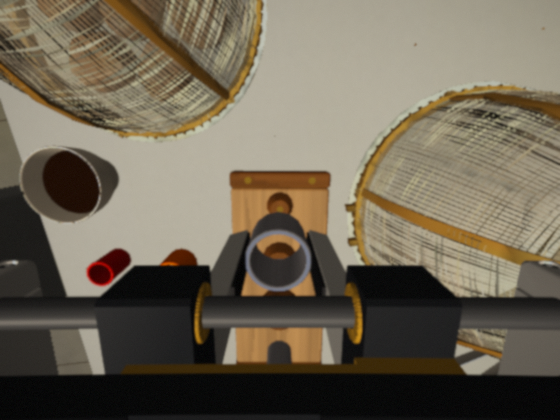

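Emit:
step_arm --plan '[{"grip": 1,"slide": [0.001,0.03,0],"spin": 0},{"grip": 1,"slide": [0,0.025,0],"spin": 0},{"grip": 1,"slide": [0,0,0],"spin": 0},{"grip": 1,"slide": [0,0,0],"spin": 0},{"grip": 1,"slide": [0,0,0],"spin": 0}]'

```text
time_s: 12.42
ee_pos: [0.6044, 0.0977, 0.0951]
eef_rot: [-1.57, -0.002, -0.126]
force: [0.3, 0.2, 0.4]
grip_width: 0.0367
```

Run:
```python
from h import *
im,c=wsnap('w14'); o=get_obs()
print(proj(c,[.6023,.0997,.058]))
cv2.imwrite('pics/w14c.png',cv2.resize(im[180:310,200:360],None,fx=4,fy=4,interpolation=cv2.INTER_CUBIC))
```

```text
[0.6044 0.0977 0.0951] [-1.5705 -0.0017 -0.1255] 12.4167 0.03670826074823064 0.01240331712519493
(np.float64(276.67278915161086), np.float64(224.71738924328122))
```

View pics/w14c.png

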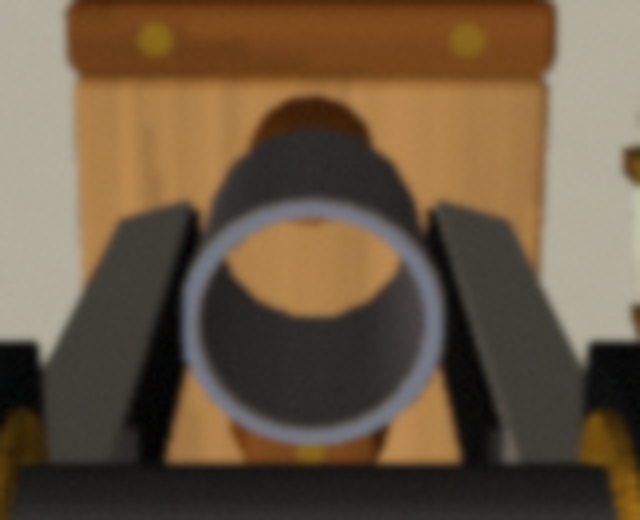

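Run:
```python
from h import *
c=pickle.load(open('w14.pkl','rb'))
print(onz(c,277.5,180+95.5/4-.5,.043)-np.array([.0017,.0134,0]))
```

```text
[0.60293332 0.09973914 0.043     ]
```

Emit:
step_arm --plan '[{"grip": 1,"slide": [0,0.012,0.0008],"spin": 0},{"grip": 1,"slide": [0,0.012,0],"spin": 0},{"grip": 1,"slide": [0,0,0],"spin": 0},{"grip": 1,"slide": [0,0,0],"spin": 0}]'

```text
time_s: 12.8
ee_pos: [0.6032, 0.0994, 0.0685]
eef_rot: [-1.571, 0.002, -0.124]
force: [-0.0, -0.0, 0.1]
grip_width: 0.0365
```

Run:
```python
from h import *
im,c=wsnap('w15'); o=get_obs()
cv2.imwrite('pics/w15c.png',cv2.resize(im[180:310,200:360],None,fx=4,fy=4,interpolation=cv2.INTER_CUBIC))
```

```text
[0.6032 0.0994 0.0685] [-1.5712  0.0018 -0.1242] 12.8 0.036542519657755665 0.01606382483304969
```

View pics/w15c.png

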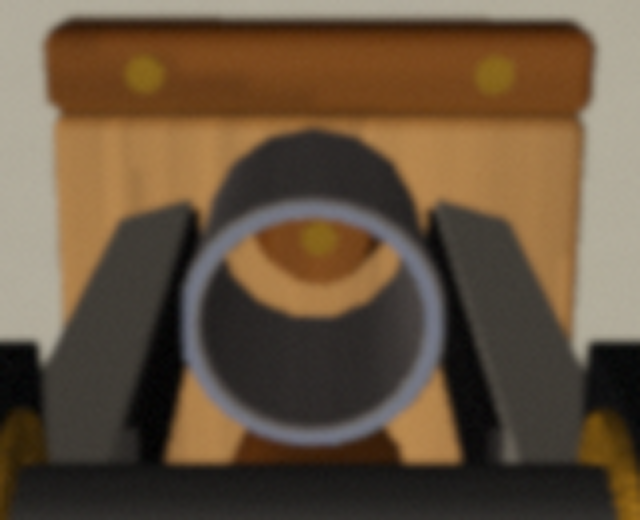

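Emit:
step_arm --plan '[{"grip": 1,"slide": [0.0006,0.007,-0.0006],"spin": 0},{"grip": 1,"slide": [0,0.006,0],"spin": 0},{"grip": 1,"slide": [0,0.001,0],"spin": 0},{"grip": 1,"slide": [0,0,0],"spin": 0}]'

```text
time_s: 13.18
ee_pos: [0.604, 0.0987, 0.0548]
eef_rot: [-1.571, 0.001, -0.124]
force: [-1.0, 1.0, -0.5]
grip_width: 0.0368
```

Emit:
step_arm --plan '[{"grip": 1,"slide": [0,0.0015,0],"spin": 0},{"grip": 1,"slide": [0,0.001,0],"spin": 0},{"grip": 1,"slide": [0,0,0],"spin": 0}]'

```text
time_s: 13.43
ee_pos: [0.6043, 0.0988, 0.0529]
eef_rot: [-1.571, 0.0, -0.124]
force: [0.2, -0.4, 0.1]
grip_width: 0.0369
```

Emit:
step_arm --plan '[{"grip": 1,"slide": [0,0.0007,0],"spin": 0},{"grip": 1,"slide": [0,0,0],"spin": 0},{"grip": 0,"slide": [0,0,0],"spin": 0},{"grip": 0,"slide": [0,0,0],"spin": 0},{"grip": -0.3,"slide": [0,0,0],"spin": 0},{"grip": -1,"slide": [0,0,0],"spin": 0},{"grip": -1,"slide": [0,-0.01,0],"spin": 0},{"grip": -1,"slide": [0,-0.03,0],"spin": 0},{"grip": -1,"slide": [0,-0.035,0],"spin": 0},{"grip": -1,"slide": [0,-0.02,0],"spin": 0},{"grip": -1,"slide": [0,0,0],"spin": 0}]'

```text
time_s: 14.35
ee_pos: [0.6062, 0.099, 0.1532]
eef_rot: [-1.569, -0.008, -0.124]
force: [-0.6, -0.1, -0.4]
grip_width: 0.0899
```

Run:
```python
from h import *
im,c=wsnap('w16')
```

```text
[0.6062 0.099  0.1532] [-1.569  -0.0078 -0.1243] 14.35 0.0898506580390643 0.07268683315768382
```

View pics/w16.png

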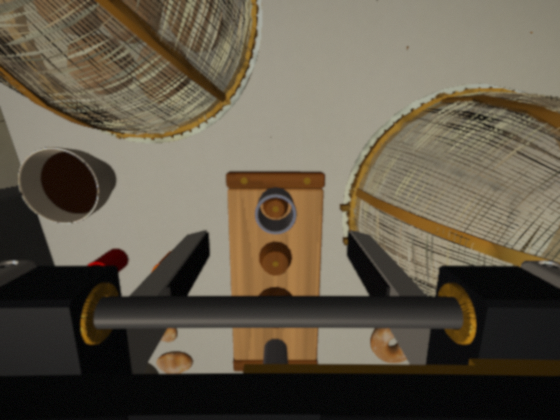

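Emit:
step_arm --plan '[{"grip": -1,"slide": [-0.0015,0,-0.03],"spin": 0},{"grip": -1,"slide": [-0.0015,0,-0.04],"spin": 0},{"grip": -1,"slide": [-0.0015,0,-0.04],"spin": 0},{"grip": -1,"slide": [-0.0015,0,-0.04],"spin": 0},{"grip": -1,"slide": [-0.0015,0,-0.04],"spin": 0},{"grip": -1,"slide": [-0.0015,0,-0.04],"spin": 0},{"grip": -1,"slide": [-0.0015,0,-0.04],"spin": 0},{"grip": -1,"slide": [-0.002,0,-0.04],"spin": 0},{"grip": -1,"slide": [0,0.025,-0.0209],"spin": 0},{"grip": -1,"slide": [0,0.035,0],"spin": 0},{"grip": -1,"slide": [0,0,0],"spin": 0},{"grip": -1,"slide": [0,0,0],"spin": 0},{"grip": -1,"slide": [0,0,0],"spin": 0}]'

```text
time_s: 15.48
ee_pos: [0.5514, -0.2275, 0.0885]
eef_rot: [-1.571, -0.001, -0.123]
force: [0.4, 0.3, 0.4]
grip_width: 0.0934
```

Run:
```python
from h import *
im,c=wsnap('w17'); o=get_obs()
print(proj(c,[*o['ee_pos'][:2],.076]))
cv2.imwrite('pics/w17c.png',cv2.resize(im[20:300,180:380],None,fx=2.1,fy=2.1,interpolation=cv2.INTER_CUBIC))
```

```text
[ 0.5514 -0.2275  0.0885] [-1.571e+00 -6.000e-04 -1.234e-01] 15.4833 0.09344926256350244 0.021754085994987838
(np.float64(280.39672990113337), np.float64(237.64311924456862))
```

View pics/w17c.png

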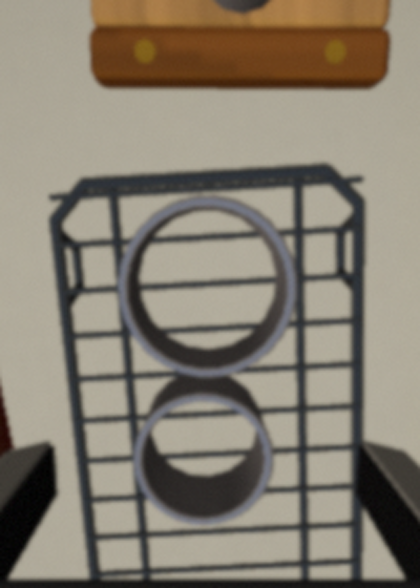

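Emit:
step_arm --plan '[{"grip": -1,"slide": [-0.001,0.02,-0.0005],"spin": 0},{"grip": -1,"slide": [0,0.021,0],"spin": 0},{"grip": 0,"slide": [0,0,0],"spin": 0},{"grip": 0,"slide": [0,0,0],"spin": 0},{"grip": 0,"slide": [0,0,0],"spin": 0},{"grip": 0,"slide": [0,0,0],"spin": 0},{"grip": 1,"slide": [0,0,0],"spin": 0},{"grip": 1,"slide": [0,0,0],"spin": 0},{"grip": 1,"slide": [0,0,0],"spin": 0},{"grip": 1,"slide": [0,0,0],"spin": 0},{"grip": 1,"slide": [0,0,0],"spin": 0}]'

```text
time_s: 16.45
ee_pos: [0.5499, -0.2285, 0.0466]
eef_rot: [-1.571, -0.0, -0.124]
force: [-0.7, 0.6, 3.0]
grip_width: 0.0459
```

Run:
```python
from h import *
print(onz(pickle.load(open('w17.pkl','rb')),278.8,156.4,.076))
im,c=wsnap('w18'); o=get_obs()
print(proj(c,[*o['ee_pos'][:2],.076]))
cv2.imwrite('pics/w18c.png',cv2.resize(im[190:320,200:360],None,fx=4,fy=4,interpolation=cv2.INTER_CUBIC))
```

```text
[ 0.5574941  -0.17138721  0.076     ]
[ 0.5499 -0.2285  0.0466] [-1.5709e+00 -3.0000e-04 -1.2430e-01] 16.45 0.045918029995447786 0.0018355081960599144
(np.float64(280.38507743861544), np.float64(263.5417495991798))
```

View pics/w18c.png

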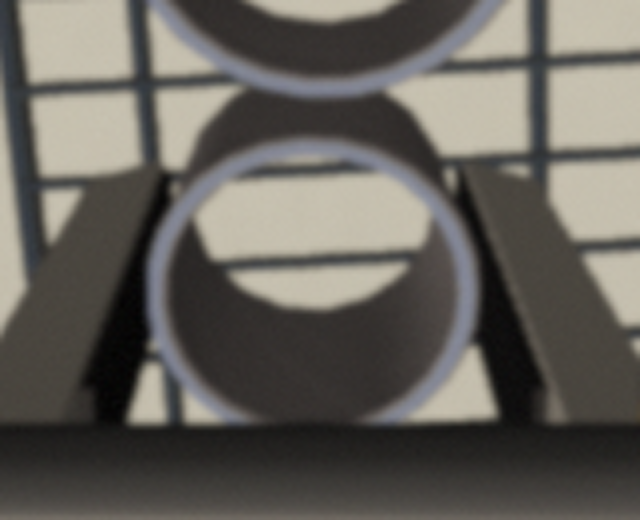

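Emit:
step_arm --plan '[{"grip": 1,"slide": [0,-0.02,0],"spin": 0},{"grip": 1,"slide": [0,-0.035,0],"spin": 0},{"grip": 1,"slide": [0,-0.035,0.01],"spin": 0},{"grip": 1,"slide": [0.002,-0.01,0.03],"spin": 0},{"grip": 1,"slide": [0.002,0,0.04],"spin": 0},{"grip": 1,"slide": [0.002,0,0.04],"spin": 0},{"grip": 1,"slide": [0.002,0,0.04],"spin": 0},{"grip": 1,"slide": [0.002,0,0.04],"spin": 0},{"grip": 1,"slide": [0.0025,0,0.04],"spin": 0},{"grip": 1,"slide": [0,0,0.025],"spin": 0},{"grip": 1,"slide": [0,0.03,0.0085],"spin": 0},{"grip": 1,"slide": [0,0.025,0],"spin": 0},{"grip": 1,"slide": [0,0,0],"spin": 0},{"grip": 1,"slide": [0,0,0],"spin": 0},{"grip": 1,"slide": [0,0,0],"spin": 0}]'

```text
time_s: 17.75
ee_pos: [0.5968, 0.041, 0.0927]
eef_rot: [-1.571, -0.001, -0.125]
force: [0.0, -0.5, -0.2]
grip_width: 0.0459
```

Run:
```python
from h import *
im,c=wsnap('w19'); o=get_obs()
cv2.imwrite('pics/w19c.png',cv2.resize(im[170:300,200:360],None,fx=4,fy=4,interpolation=cv2.INTER_CUBIC))
```

```text
[0.5968 0.041  0.0927] [-1.5707e+00 -1.4000e-03 -1.2480e-01] 17.75 0.04589004282728017 0.015207885958177287
```

View pics/w19c.png

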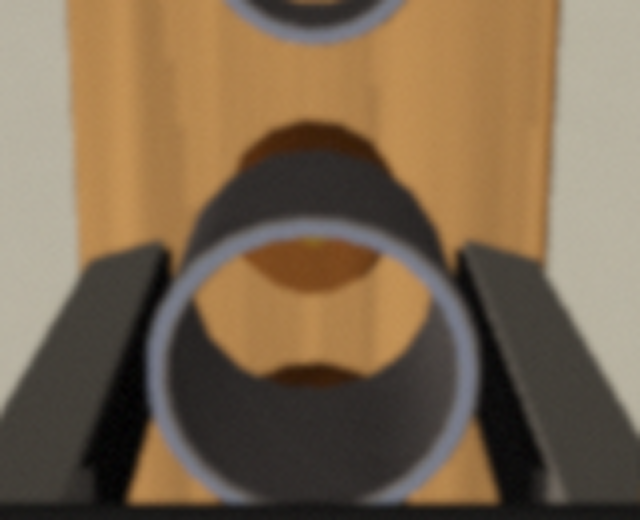

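Run:
```python
from h import *
c=pickle.load(open('w19.pkl','rb'))
print(onz(c,278,170+122/4-.5,.043)-np.array([.0022,.0179,0]))
```

```text
[0.59558036 0.04182985 0.043     ]
```

Emit:
step_arm --plan '[{"grip": 1,"slide": [0,0.012,0],"spin": 0},{"grip": 1,"slide": [0,0.012,0],"spin": 0},{"grip": 1,"slide": [0,0,0],"spin": 0},{"grip": 1,"slide": [0,0,0],"spin": 0},{"grip": 1,"slide": [0,0,0],"spin": 0}]'

```text
time_s: 18.22
ee_pos: [0.5962, 0.0414, 0.0673]
eef_rot: [-1.571, 0.0, -0.124]
force: [0.5, -0.8, -0.5]
grip_width: 0.0458
```

Run:
```python
from h import *
im,c=wsnap('w20'); o=get_obs()
cv2.imwrite('pics/w20c.png',cv2.resize(im[170:300,200:360],None,fx=4,fy=4,interpolation=cv2.INTER_CUBIC))
```

```text
[0.5962 0.0414 0.0673] [-1.5708e+00  1.0000e-04 -1.2450e-01] 18.2167 0.04582502802115054 0.007286984597351972
```

View pics/w20c.png

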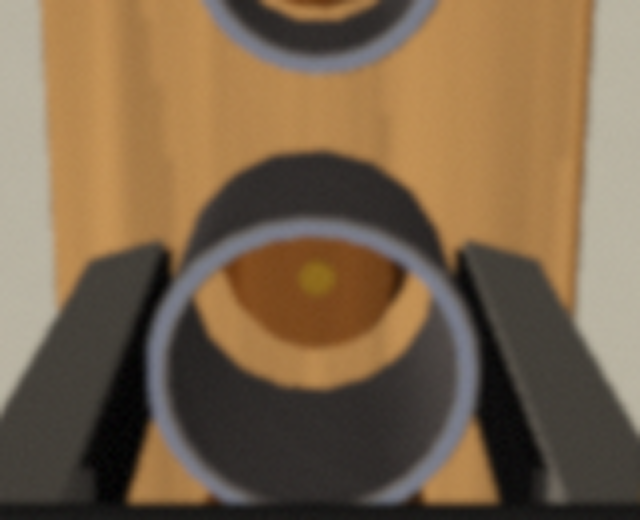

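Emit:
step_arm --plan '[{"grip": 1,"slide": [0.0005,0.008,0],"spin": 0},{"grip": 1,"slide": [0,0.007,0],"spin": 0},{"grip": 1,"slide": [0,0.0015,0],"spin": 0},{"grip": 1,"slide": [0,0,0],"spin": 0},{"grip": 1,"slide": [0,0,0],"spin": 0}]'

```text
time_s: 18.68
ee_pos: [0.5966, 0.0413, 0.0504]
eef_rot: [-1.571, 0.0, -0.124]
force: [-0.6, -1.4, 0.0]
grip_width: 0.0462
```

Emit:
step_arm --plan '[{"grip": 1,"slide": [0,0.0007,0],"spin": 0},{"grip": 1,"slide": [0,0,0],"spin": 0},{"grip": 0,"slide": [0,0,0],"spin": 0},{"grip": -0.3,"slide": [0,0,0],"spin": 0},{"grip": -1,"slide": [0,0,0],"spin": 0},{"grip": -1,"slide": [0,0,0],"spin": 0},{"grip": -1,"slide": [0,-0.01,0],"spin": 0},{"grip": -1,"slide": [0,-0.03,0],"spin": 0},{"grip": -1,"slide": [0,-0.035,0],"spin": 0},{"grip": -1,"slide": [0,-0.02,0],"spin": 0},{"grip": -1,"slide": [0,0,0],"spin": 0}]'

```text
time_s: 19.6
ee_pos: [0.5985, 0.0414, 0.1508]
eef_rot: [-1.57, -0.008, -0.124]
force: [0.2, -0.2, -0.9]
grip_width: 0.0933
```

Run:
```python
from h import *
im,c=wsnap('w21')
```

```text
[0.5985 0.0414 0.1508] [-1.5697 -0.0079 -0.1243] 19.6 0.09332119929525551 0.07045974355477344
```

View pics/w21.png

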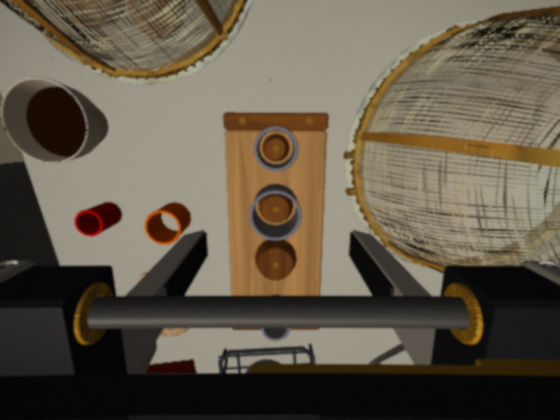

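Emit:
step_arm --plan '[{"grip": -1,"slide": [-0.002,0,-0.03],"spin": 0},{"grip": -1,"slide": [-0.002,0,-0.04],"spin": 0},{"grip": -1,"slide": [-0.002,0,-0.04],"spin": 0},{"grip": -1,"slide": [-0.002,0,-0.04],"spin": 0},{"grip": -1,"slide": [-0.002,0,-0.04],"spin": 0},{"grip": -1,"slide": [-0.001,0.02,-0.0266],"spin": 0},{"grip": -1,"slide": [0,0.04,0],"spin": 0},{"grip": -1,"slide": [0,0,0],"spin": 0},{"grip": -1,"slide": [0,0,0],"spin": 0},{"grip": -1,"slide": [0,0,0],"spin": 0}]'

```text
time_s: 20.48
ee_pos: [0.5594, -0.1716, 0.0862]
eef_rot: [-1.571, -0.0, -0.123]
force: [-0.2, -0.2, 0.4]
grip_width: 0.0942
```

Run:
```python
from h import *
im,c=wsnap('w22'); o=get_obs()
print(proj(c,[*o['ee_pos'][:2],.076]))
cv2.imwrite('pics/w22c.png',cv2.resize(im[20:300,180:380],None,fx=2.1,fy=2.1,interpolation=cv2.INTER_CUBIC))
```

```text
[ 0.5594 -0.1716  0.0862] [-1.5708e+00 -4.0000e-04 -1.2340e-01] 20.4833 0.09423283646750927 0.023506991641416737
(np.float64(280.4455047629655), np.float64(238.72412127434004))
```

View pics/w22c.png

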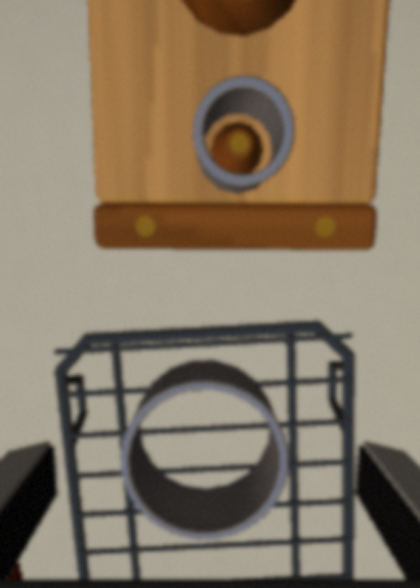

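Emit:
step_arm --plan '[{"grip": -1,"slide": [0,0.02,-0.0004],"spin": 0},{"grip": -1,"slide": [0,0.019,0],"spin": 0},{"grip": 0,"slide": [0,0,0],"spin": 0},{"grip": 0,"slide": [0,0,0],"spin": 0},{"grip": 0,"slide": [0,0,0],"spin": 0},{"grip": 1,"slide": [0,0,0],"spin": 0},{"grip": 1,"slide": [0,0,0],"spin": 0},{"grip": 1,"slide": [0,0,0],"spin": 0},{"grip": 1,"slide": [0,0,0],"spin": 0},{"grip": 1,"slide": [0,0,0],"spin": 0}]'

```text
time_s: 21.37
ee_pos: [0.5591, -0.1727, 0.0467]
eef_rot: [-1.571, -0.001, -0.124]
force: [-1.6, 2.1, 6.0]
grip_width: 0.0538
```

Run:
```python
from h import *
im,c=wsnap('w23'); o=get_obs()
print(proj(c,[*o['ee_pos'][:2],.076]))
cv2.imwrite('pics/w23c.png',cv2.resize(im[190:320,200:360],None,fx=4,fy=4,interpolation=cv2.INTER_CUBIC))
```

```text
[ 0.5591 -0.1727  0.0467] [-1.571e+00 -8.000e-04 -1.243e-01] 21.3667 0.053767100661390725 0.0012214944086967189
(np.float64(280.41401704063736), np.float64(263.4688244399047))
```

View pics/w23c.png

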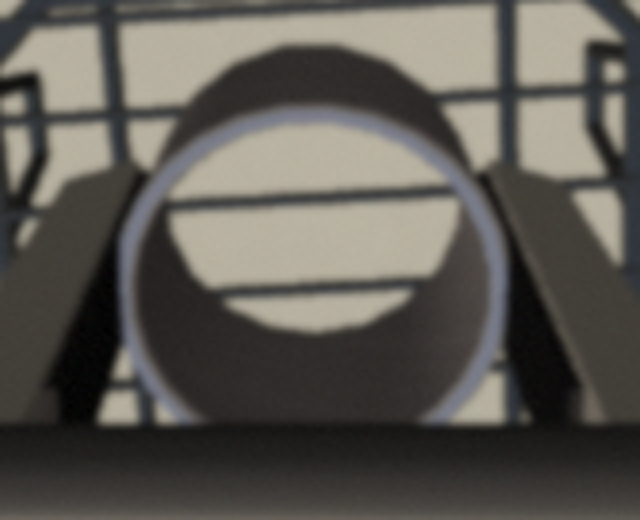

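Emit:
step_arm --plan '[{"grip": 1,"slide": [0,-0.02,0],"spin": 0},{"grip": 1,"slide": [0,-0.035,0],"spin": 0},{"grip": 1,"slide": [0,-0.035,0],"spin": 0},{"grip": 1,"slide": [0.002,-0.01,0.02],"spin": 0},{"grip": 1,"slide": [0.002,0,0.035],"spin": 0},{"grip": 1,"slide": [0.002,0,0.04],"spin": 0},{"grip": 1,"slide": [0.002,0,0.035],"spin": 0},{"grip": 1,"slide": [0.0025,0,0.02],"spin": 0},{"grip": 1,"slide": [0,0,0.008],"spin": 0},{"grip": 1,"slide": [0,0,0],"spin": 0},{"grip": 1,"slide": [0,0.03,0],"spin": 0},{"grip": 1,"slide": [0,0.022,0],"spin": 0},{"grip": 1,"slide": [0,0,0],"spin": 0},{"grip": 1,"slide": [0,0,0],"spin": 0},{"grip": 1,"slide": [0,0,0],"spin": 0}]'

```text
time_s: 22.67
ee_pos: [0.5893, -0.0181, 0.0955]
eef_rot: [-1.571, -0.001, -0.125]
force: [0.4, -0.1, -0.1]
grip_width: 0.0537
```

Run:
```python
from h import *
im,c=wsnap('w24'); o=get_obs()
cv2.imwrite('pics/w24c.png',cv2.resize(im[170:300,200:360],None,fx=4,fy=4,interpolation=cv2.INTER_CUBIC))
```

```text
[ 0.5893 -0.0181  0.0955] [-1.5708e+00 -1.5000e-03 -1.2530e-01] 22.6667 0.05373278773557788 0.01368556479558802
```

View pics/w24c.png

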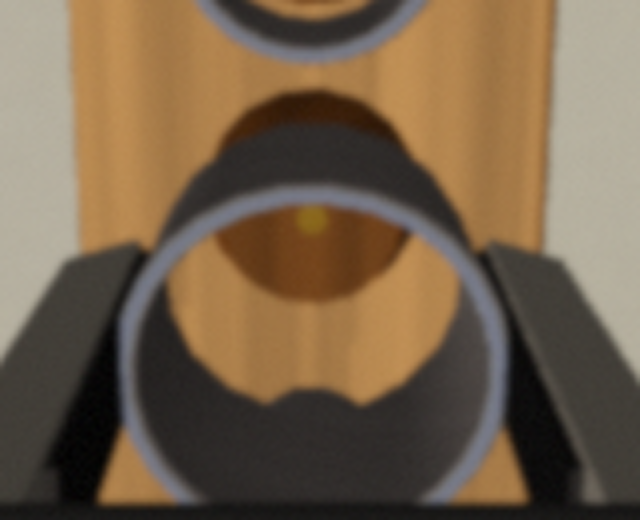

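Run:
```python
from h import *
c=pickle.load(open('w24.pkl','rb'))
print(onz(c,278,170+220.5/4-.5,.058))
```

```text
[ 0.58826753 -0.01624823  0.058     ]
```

Emit:
step_arm --plan '[{"grip": 1,"slide": [0,0.012,0.0008],"spin": 0},{"grip": 1,"slide": [0,0.012,0],"spin": 0},{"grip": 1,"slide": [0,0.003,0],"spin": 0},{"grip": 1,"slide": [0,0,0],"spin": 0},{"grip": 1,"slide": [0,0,0],"spin": 0}]'

```text
time_s: 23.13
ee_pos: [0.5888, -0.0163, 0.0668]
eef_rot: [-1.571, 0.001, -0.124]
force: [-0.4, -1.2, -0.5]
grip_width: 0.0537
```

Run:
```python
from h import *
im,c=wsnap('w25'); o=get_obs()
cv2.imwrite('pics/w25c.png',cv2.resize(im[170:300,200:360],None,fx=4,fy=4,interpolation=cv2.INTER_CUBIC))
```

```text
[ 0.5888 -0.0163  0.0668] [-1.5708e+00  6.0000e-04 -1.2420e-01] 23.1333 0.0536826826284346 0.011709036026332218
```

View pics/w25c.png

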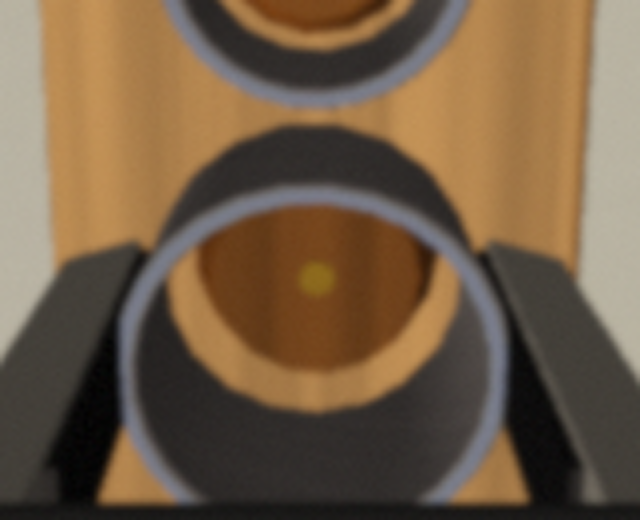

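Emit:
step_arm --plan '[{"grip": 1,"slide": [0.0004,0.004,-0.001],"spin": 0},{"grip": 1,"slide": [0,0.005,0],"spin": 0},{"grip": 1,"slide": [0,0.005,0],"spin": 0},{"grip": 1,"slide": [0,0.002,0],"spin": 0},{"grip": 1,"slide": [0,0,0],"spin": 0},{"grip": 1,"slide": [0,0,0],"spin": 0}]'

```text
time_s: 23.68
ee_pos: [0.5891, -0.0174, 0.0508]
eef_rot: [-1.571, 0.0, -0.124]
force: [0.5, -0.6, -0.3]
grip_width: 0.0537
```

Run:
```python
from h import *
im,c=wsnap('w26'); o=get_obs()
cv2.imwrite('pics/w26c.png',cv2.resize(im[170:300,200:360],None,fx=4,fy=4,interpolation=cv2.INTER_CUBIC))
```

```text
[ 0.5891 -0.0174  0.0508] [-1.5708e+00  2.0000e-04 -1.2430e-01] 23.6833 0.05370660173198668 0.0023948063530848376
```

View pics/w26c.png

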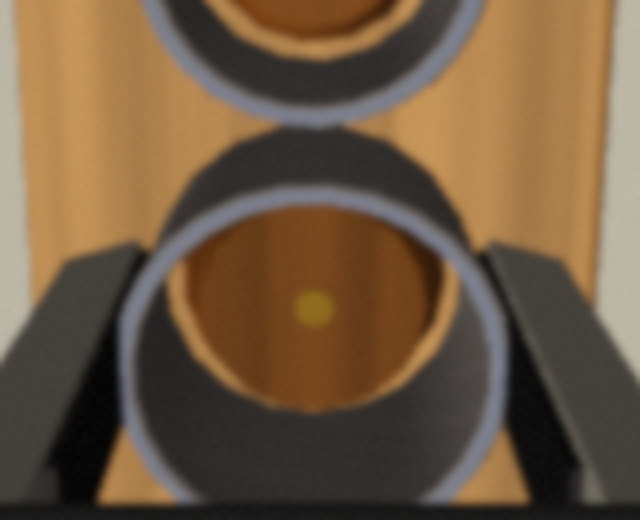

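Emit:
step_arm --plan '[{"grip": 1,"slide": [0,0,-0.0007],"spin": 0},{"grip": 1,"slide": [0,0.0007,0],"spin": 0},{"grip": 1,"slide": [0,0,0],"spin": 0}]'

```text
time_s: 23.98
ee_pos: [0.5892, -0.0181, 0.0506]
eef_rot: [-1.571, -0.0, -0.124]
force: [-1.3, -0.9, 3.7]
grip_width: 0.0535
```

Contact is soft (3.7 N) at the expected height, so I'll release and rise.

Emit:
step_arm --plan '[{"grip": 0,"slide": [0,0,0],"spin": 0},{"grip": -0.3,"slide": [0,0,0],"spin": 0},{"grip": -1,"slide": [0,0,0],"spin": 0},{"grip": -1,"slide": [0,0,0],"spin": 0},{"grip": -1,"slide": [0,-0.01,0],"spin": 0},{"grip": -1,"slide": [0,-0.03,0],"spin": 0},{"grip": -1,"slide": [0,-0.035,0],"spin": 0},{"grip": -1,"slide": [0,-0.035,-0.03],"spin": 0},{"grip": -1,"slide": [0,-0.035,-0.03],"spin": 0},{"grip": -1,"slide": [0,-0.02,-0.03],"spin": 0},{"grip": -1,"slide": [0,0,-0.03],"spin": 0},{"grip": -1,"slide": [0,0,0],"spin": 0},{"grip": -1,"slide": [0,0,0],"spin": 0},{"grip": -1,"slide": [0,0,0],"spin": 0}]'

```text
time_s: 25.15
ee_pos: [0.5748, -0.1309, 0.2086]
eef_rot: [-1.571, 0.0, -0.124]
force: [-0.3, 0.3, 0.2]
grip_width: 0.094
```

Run:
```python
from h import *
im,c=wsnap('w27'); s=snap('scene','s27.png'); snap('top','t27.png')
cv2.imwrite('pics/w27c.png',cv2.resize(im[20:260,200:360],None,fx=2.4,fy=2.4,interpolation=cv2.INTER_CUBIC))
cv2.imwrite('pics/s27c.png',cv2.resize(s[150:300,100:350],None,fx=3.2,fy=3.2,interpolation=cv2.INTER_CUBIC))
```

```text
[ 0.5748 -0.1309  0.2086] [-1.5705e+00  4.0000e-04 -1.2450e-01] 25.15 0.09403537926812199 0.018974269165946855
```

View pics/w27c.png

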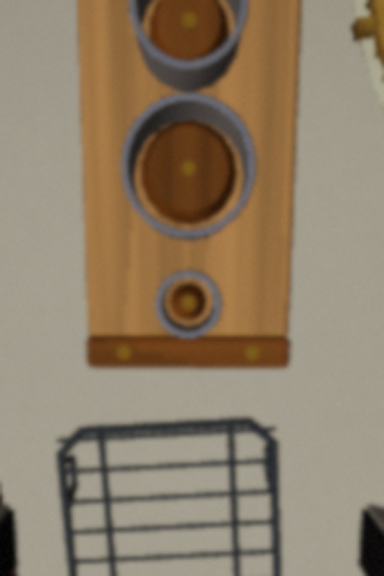

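View pics/s27c.png

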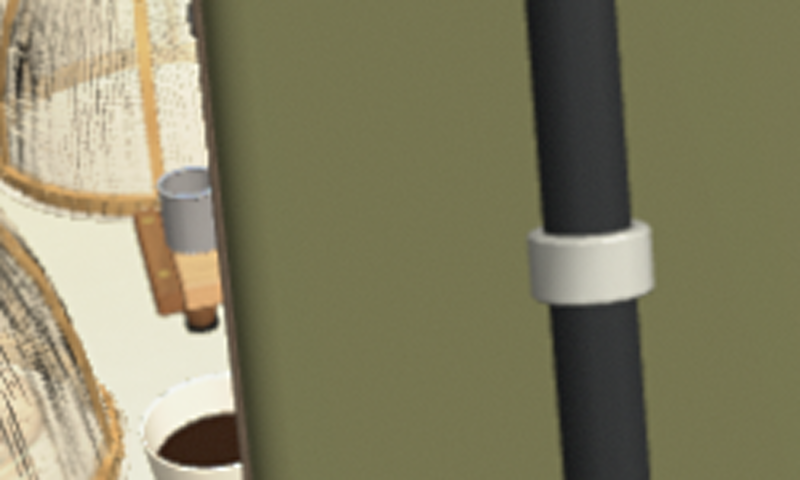

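Emit:
step_arm --plan '[{"grip": -1,"slide": [0,-0.02,-0.035],"spin": 0},{"grip": -1,"slide": [0,-0.02,-0.035],"spin": 0},{"grip": -1,"slide": [0,-0.01,-0.035],"spin": 0},{"grip": -1,"slide": [0,0,-0.035],"spin": 0},{"grip": -1,"slide": [0,0,-0.035],"spin": 0},{"grip": -1,"slide": [0,0,-0.035],"spin": 0},{"grip": -1,"slide": [0,0,0],"spin": 0},{"grip": -1,"slide": [0,0,0],"spin": 0}]'

```text
time_s: 25.97
ee_pos: [0.5487, -0.3405, 0.2578]
eef_rot: [-1.57, 0.001, -0.126]
force: [0.1, 1.0, 0.0]
grip_width: 0.0941
```

Run:
```python
from h import *
s=snap('scene','s28.png'); t=snap('top','t28.png')
a=cv2.resize(s[150:270,120:320],None,fx=4,fy=4,interpolation=cv2.INTER_CUBIC)
cv2.imwrite('pics/s28c.png',a)
cv2.imwrite('pics/t28c.png',cv2.resize(t[155:225,150:290],None,fx=5,fy=5,interpolation=cv2.INTER_CUBIC))
```

```text
(no output)
```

View pics/s28c.png

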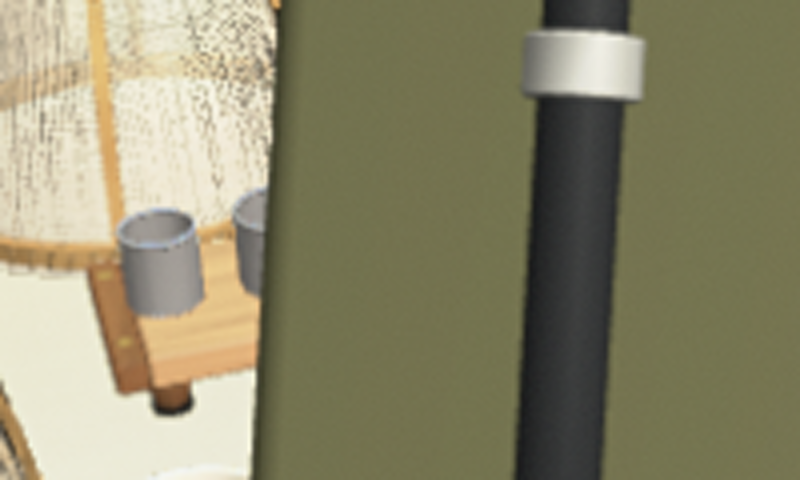

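View pics/t28c.png

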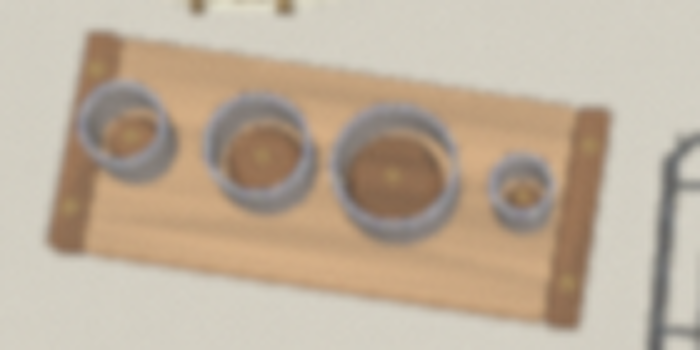

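Run:
```python
from h import *
c=cal('top')
f=lambda x,y:(150+(x+.5)/5-.5,155+(y+.5)/5-.5)
for n,rim,dot in(('37',(125,126),(132,134)),('46',(258,150),(262,156)),('55',(396,168),(393,175)),('28',(521,189),(521,195))):
    print(n,onz(c,*f(*rim),.080).round(4),onz(c,*f(*dot),.058).round(4))
# wrist view
w=pickle.load(open('w27.pkl','rb'));g=lambda x,y:(200+(x+.5)/2.4-.5,20+(y+.5)/2.4-.5)
for n,rim,dot in(('55',(189,167),(189,169)),('28',(189,304),(189,301))): print(n,onz(w,*g(*rim),.080).round(4),onz(w,*g(*dot),.058).round(4))
```

```text
37 [0.6034 0.0973 0.08  ] [0.6057 0.0983 0.058 ]
46 [0.5945 0.04   0.08  ] [0.5974 0.0411 0.058 ]
55 [ 0.5882 -0.0196  0.08  ] [ 0.5905 -0.0166  0.058 ]
28 [ 0.5804 -0.0738  0.08  ] [ 0.583  -0.0732  0.058 ]
55 [ 0.5878 -0.018   0.08  ] [ 0.5881 -0.0158  0.058 ]
28 [ 0.581  -0.0731  0.08  ] [ 0.5811 -0.0726  0.058 ]
```

Run:
```python
from h import *
im=cv2.imread('pics/w27.png'); cv2.imwrite('pics/w27d.png',cv2.resize(im[20:165,225:335],None,fx=4,fy=4,interpolation=cv2.INTER_CUBIC))
```

```text
(no output)
```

View pics/w27d.png

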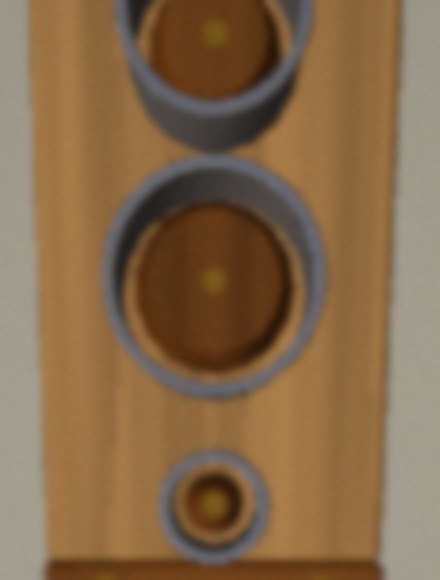

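Run:
```python
from h import *
print(hand_in())
```

```text
the job is handed in; nothing more can be done
None
```

All four cutters are standing over their own plugs on the beech board, rolled rims up, and I handed the job in at about 26 s. I placed them in the order 28, 37, 46, 55. I never moved the orange and red look-alikes.

**Seating:** The last wrist view covers the 55 and 28 and part of the 46, and the last top view covers all four. They show each plug inside its own hoop. The 28 and 55 touched the board at the expected height, with contact forces of about 9 N and 4 N. I released the 37 and 46 at the calculated board height without a clear contact force, so their seating rests on that height and the pictures.

**Off-centre 55:** My last small correction probably went the wrong way. It stands about 2–3 mm off its plug's centre along the row, within the 3 mm to spare. A gap is visible around the plug in the last wrist view, so I judged it flat.

**Checks that failed or disagreed:**
- The top camera read all four rims about 2.5 mm nearer the robot than their plugs. The shift is the same for all four and the wrist view did not show it, so I put it down to calibration.
- The arm blocked the scene camera in the final check. It showed only the 37 fully and part of the 46.

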